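Rack a gearbox kit and slide its tray home under the bench shelf

TASK

The stripped gearbox's parts are lying about the bench: pull the kit tray fully out from under the riser shelf, stack all the end caps flange down on its spigot, each seated squarely on the nose of the one below, and stand every shaft in a tube of its own. When everything is aboard, slide the tray fully home under the shelf, and leave the screwdriver and the spanner where they are.

Things in the scene. Friction and masses are not known exactly. Their poses are not given: they have to be found in the camera images.
- kit_tray (a joint): how far the kit tray is pushed in under the shelf, m: 0 fully drawn out towards the robot, 0.19 fully home (both hard stops). Runs level and straight along the tray's x (home is +x); 4 to 7 N moves it, it stays where left. Grey steel plate 285 (x) by 250 mm, top 20 mm above the bench, with a handle in front, a spigot in the middle, three tubes at the back
- handle (a point): middle of the top bar of the tray's handle, an inverted U of 12 mm dark round bar at the tray's front. The top bar is 60 mm long, along the tray's x, its centreline 74 mm above the bench; a leg at each end. Axes are the tray's: x to the home direction, z up. At home it is still 70 mm in front of the shelf's front edge
- spigot (a point): foot of the round steel centring spigot, on its axis, on the tray's top face (20 mm above the bench), 115 mm behind the handle. The spigot is 28 mm in diameter and 8 mm high, rim chamfered. Axes are the tray's
- tube1 (a point): middle of the floor of tube 1, one of three upright square steel tubes in a row across the back of the tray, 90 mm behind the spigot, 74 mm to the -y side of the tray's centreline. Inside 32 mm square, outside 38, 70 mm deep, mouth 90 mm above the bench; a shaft stands in it leaning up to 0.3 rad. Axes are the tray's
- tube2 (a point): middle of the floor of tube 2, one of three upright square steel tubes in a row across the back of the tray, 90 mm behind the spigot, on the tray's centreline. Inside 32 mm square, outside 38, 70 mm deep, mouth 90 mm above the bench; a shaft stands in it leaning up to 0.3 rad. Axes are the tray's
- tube3 (a point): middle of the floor of tube 3, one of three upright square steel tubes in a row across the back of the tray, 90 mm behind the spigot, 74 mm to the +y side of the tray's centreline. Inside 32 mm square, outside 38, 70 mm deep, mouth 90 mm above the bench; a shaft stands in it leaning up to 0.3 rad. Axes are the tray's
- shelf_unit: fixed wooden riser shelf; origin on the bench under the middle of its front edge (facing the robot), x to the back. Board 310 mm wide, 210 deep, underside 202, top 224 mm above the bench, low stock on it to 270; posts 26 x 22 mm at the corners. Runners 10 mm high reach 200 mm in front of it. Tray fully out: tube axes 55 mm in front of the edge; home: tubes and spigot are under the board
- shaft1: square steel gearbox shaft, 150 mm long, 17 mm square, with a round journal 14 mm in diameter and 12 mm long turned on each end (both ends alike), 0.2 to 0.4 kg; lies flat on the bench at the start. Origin at its middle, on its axis; its x axis runs along it. Up to three; absent ones read None
- shaft2: square steel gearbox shaft, 150 mm long, 17 mm square, with a round journal 14 mm in diameter and 12 mm long turned on each end (both ends alike), 0.2 to 0.4 kg; lies flat on the bench at the start. Origin at its middle, on its axis; its x axis runs along it. Up to three; absent ones read None
- shaft3: square steel gearbox shaft, 150 mm long, 17 mm square, with a round journal 14 mm in diameter and 12 mm long turned on each end (both ends alike), 0.2 to 0.4 kg; lies flat on the bench at the start. Origin at its middle, on its axis; its x axis runs along it. Up to three; absent ones read None
- cap1: aluminium end cap, 0.2 to 0.33 kg: flange 68 mm in diameter, 10 thick; on it a boss 40 mm in diameter (42 at its foot) up to 36 mm; on that a nose 28 mm in diameter, 8 high, chamfered (top at 44 mm). Underside recess 31 mm in diameter, 10 deep, fits the spigot or another cap's nose; caps stack at 36 mm pitch. Origin: centre of the underside, z up. Starts flange down. Up to 3
- cap2: aluminium end cap, 0.2 to 0.33 kg: flange 68 mm in diameter, 10 thick; on it a boss 40 mm in diameter (42 at its foot) up to 36 mm; on that a nose 28 mm in diameter, 8 high, chamfered (top at 44 mm). Underside recess 31 mm in diameter, 10 deep, fits the spigot or another cap's nose; caps stack at 36 mm pitch. Origin: centre of the underside, z up. Starts flange down. Up to 3
- cap3: aluminium end cap, 0.2 to 0.33 kg: flange 68 mm in diameter, 10 thick; on it a boss 40 mm in diameter (42 at its foot) up to 36 mm; on that a nose 28 mm in diameter, 8 high, chamfered (top at 44 mm). Underside recess 31 mm in diameter, 10 deep, fits the spigot or another cap's nose; caps stack at 36 mm pitch. Origin: centre of the underside, z up. Starts flange down. Up to 3
- screwdriver: screwdriver lying on the bench, a bystander; origin near its middle
- spanner: open-ended spanner lying on the bench, a bystander; origin near its middle
Things that resemble listed ones, but are neither listed nor needed, are in the scene too. Leave any black or yellow look-alike of the shaft2 alone. What is shaped like the cap2 but brown is not meant.

How it is judged (in metres and radians):
On the way, in this order (a step that is already met when the one before it is completed fails the run):
1. the kit tray is drawn fully out (within 15 mm) (value of joint kit_tray below 0.015 m), for 0.2 s.
2. with the tray out, every cap is seated on the spigot or on another cap and every shaft stands in a tube (value of joint kit_tray below 0.03 m and horizontal distance between each of cap1, cap2, cap3 and spigot below 0.004 m and angle between each of cap1, cap2, cap3's own z axis and vertical below 0.06 rad and (z of cap1 in the frame of spigot between -0.003 and 0.003 m or z of cap1 in the frame of spigot between 0.033 and 0.039 m or z of cap1 in the frame of spigot between 0.069 and 0.075 m) and (z of cap2 in the frame of spigot between -0.003 and 0.003 m or z of cap2 in the frame of spigot between 0.033 and 0.039 m or z of cap2 in the frame of spigot between 0.069 and 0.075 m) and (z of cap3 in the frame of spigot between -0.003 and 0.003 m or z of cap3 in the frame of spigot between 0.033 and 0.039 m or z of cap3 in the frame of spigot between 0.069 and 0.075 m) and angle between the x axis of each of shaft1, shaft2, shaft3 and the z axis of spigot, either way round below 0.4 rad and z of shaft1 in the frame of spigot between 0.066 and 0.083 m and (horizontal distance between shaft1 and tube1 below 0.022 m or horizontal distance between shaft1 and tube2 below 0.022 m or horizontal distance between shaft1 and tube3 below 0.022 m) and z of shaft2 in the frame of spigot between 0.066 and 0.083 m and (horizontal distance between shaft2 and tube1 below 0.022 m or horizontal distance between shaft2 and tube2 below 0.022 m or horizontal distance between shaft2 and tube3 below 0.022 m) and z of shaft3 in the frame of spigot between 0.066 and 0.083 m and (horizontal distance between shaft3 and tube1 below 0.022 m or horizontal distance between shaft3 and tube2 below 0.022 m or horizontal distance between shaft3 and tube3 below 0.022 m)), for 0.3 s.
At the end, for the whole second after the job is handed in: Tray within 8 mm of home; every cap flange down within 4 mm of the spigot axis, level to 0.06 rad and within 3 mm of full depth (36 mm a cap); every shaft stands on a tube floor, its middle within 22 mm of the tube axis, leaning under 0.4 rad; all at rest (value of joint kit_tray above 0.182 m and horizontal distance between each of cap1, cap2, cap3 and spigot below 0.004 m and angle between each of cap1, cap2, cap3's own z axis and vertical below 0.06 rad and (z of cap1 in the frame of spigot between -0.003 and 0.003 m or z of cap1 in the frame of spigot between 0.033 and 0.039 m or z of cap1 in the frame of spigot between 0.069 and 0.075 m) and (z of cap2 in the frame of spigot between -0.003 and 0.003 m or z of cap2 in the frame of spigot between 0.033 and 0.039 m or z of cap2 in the frame of spigot between 0.069 and 0.075 m) and (z of cap3 in the frame of spigot between -0.003 and 0.003 m or z of cap3 in the frame of spigot between 0.033 and 0.039 m or z of cap3 in the frame of spigot between 0.069 and 0.075 m) and angle between the x axis of each of shaft1, shaft2, shaft3 and the z axis of spigot, either way round below 0.4 rad and z of shaft1 in the frame of spigot between 0.066 and 0.083 m and (horizontal distance between shaft1 and tube1 below 0.022 m or horizontal distance between shaft1 and tube2 below 0.022 m or horizontal distance between shaft1 and tube3 below 0.022 m) and z of shaft2 in the frame of spigot between 0.066 and 0.083 m and (horizontal distance between shaft2 and tube1 below 0.022 m or horizontal distance between shaft2 and tube2 below 0.022 m or horizontal distance between shaft2 and tube3 below 0.022 m) and z of shaft3 in the frame of spigot between 0.066 and 0.083 m and (horizontal distance between shaft3 and tube1 below 0.022 m or horizontal distance between shaft3 and tube2 below 0.022 m or horizontal distance between shaft3 and tube3 below 0.022 m) and linear speed of each of cap1, cap2, cap3, shaft1, shaft2, shaft3 below 0.02 m/s); the robot touches nothing.
It fails at once if the screwdriver is pushed more than 30 mm (distance of screwdriver from where it was at the start of the episode above 0.03 m).
It fails at once if the spanner is pushed more than 30 mm (distance of spanner from where it was at the start of the episode above 0.03 m).
Of shaft1, shaft2, shaft3 only 2 to 3 are there at a start; the rules pass over those that are not, and their reading is None.
Of cap1, cap2, cap3 only 2 to 3 are there at a start; the rules pass over those that are not, and their reading is None.
At some moment in a run one of shaft1, shaft2, shaft3 may be knocked a few centimetres aside while the robot is not near it.
It also fails if it takes over 210 s, if anything falls off the work surface, if the arm or the gripper's body presses on something with over 40 N, if the wrist force passes 120 N, or if a joint passes its speed limit or range.

ROBOT

A 7-joint arm with a two-finger parallel gripper is mounted at the origin on the work surface. World frame = base frame: x ahead of the robot, y to its left, z up, the work surface at z = 0. Lengths are in mm, angles in rad, forces in N, time in s.
With the tool pointing down it reaches from about 400 to 850 mm from the base axis. Payload 4.4 kg.
Tool frame: the origin (TCP) lies between the finger pads; the fingertips stand 11 mm ahead of it and the grasp point (between the pads) lies 8 mm behind it; z points along the fingers, y is the line along which they close (so a half turn about z gives the same grasp; the last joint's range is limited). The gripper opens to 94 mm and grips with 3 to 60 N. Pads are 16 mm wide; open, the fingers measure 119 mm over their backs; the gripper's body (75 mm by 177 mm) begins 78 mm behind the grasp point.
Start: joints at [-1.388, 0.628, 0.038, 1.517, -0.027, 0.996, -0.02], TCP at [160.031, 630.006, 216.478] pointing down, gripper open.
Joint ranges: [-3.06, 3.06], [-0.37, 2.12], [-1.25, 1.32], [0.18, 2.47], [-1.1, 4.24], [0.23, 1.98], [-2.94, 2.94]. Speed limits (rad/s): [2.57, 2.57, 3.14, 3.14, 3.14, 3.14, 3.14].

INTERFACE

Orientations are given as a 3x3 rotation matrix whose columns are the frame's x, y, z axes.
In Python, from bench import ctrl, optics, close_job gives the robot as it stands. The module is installed in compiled form; this text tells all that it offers.
- The arm moves only by the tool servo_tool, never from a script. Its argument "series" is a list that holds one entry, the list of rows, each a list of 6 numbers: the shift along the tool's x, y, z in cm, then the turn, a rotation vector about the tool's x, y, z in rad. In form: [[[x, y, z, wx, wy, wz], ...]]. A call has 1 to 8 rows; each row shifts and turns the commanded pose from where the row before left it, along the tool's axes as they then stand; what a row does not reach is not made up. A row lasts 1/10 s, in which the tool goes at most 50 mm and 8.59 degrees, less where a joint would pass 70% of its speed; a pose out of reach is approached as far as the arm can. A call with a gripper value outside its range is refused whole. "fingers" is the finger opening in cm, from 0 to 9.4, set as the call begins (left out, the last holds). The fingers move at their own pace and stop on an object; "force" is the grip in N (left out, the last holds). Time passes only in rows, so rows that do not move let the fingers close. It gives the time, the measured TCP pose, the force, the opening and the grip force at its end, in the units of the state.
- ctrl.observe(): the state, without advancing time (a new reading comes with each control period).
- optics.capture(name): name is "side" or "top" or "wrist"; returns a dict with "color" (384x512x3 uint8, red, green, blue), "fx", "fy", "cx", "cy" (pixels), "cam_to_world" (4x4, takes a point from camera to world coordinates). Camera axes: x right, y up, looking along -z (the intrinsics and any distortion apply to the point x, -y, -z); pixel columns grow to the right and rows downward; lengths in mm; the calibration is good to about 2 mm. A picture is of the moment at which its call begins. There is no depth.
- close_job(): hands the job in; it is judged then, once.
Trained networks look in a picture, given as the dict that the camera call returned (one of the last four; its "shot" number tells which), for a name from the list of things; names that differ only in an ending like _2 or _b are one class to them, and where a whole thing is asked for, a point or a joint stands for the part that bears it (a point fixed in the world has none). Each returns a list of dicts, best first, with "confidence" (0 to 1); they miss things now and then, are a little off and sometimes report something else, mostly with a low value. They report only what shows in the picture. A call takes as long as a camera call. They do not tell look-alikes from the thing itself.
- optics.spot_in(picture, name): "centre" ([x, y, z] in mm, in world coordinates, good to about 4 mm: the middle of the surface that is visible of it).
- optics.outline_of(picture, name): "mask" (384x512 bool, what is visible of it).
The state is a dict: "time": time; "joint_pos": joint angles; "joint_velocities": joint speeds; "joint_torque": joint torques, N m; "ee_pos": TCP position; "tcp_rot": TCP orientation; "ft_force": force on the tool from outside, world axes, zero at the start; "torque": the same for the moment, N m; "grip_width": opening from 0.0 (shut) to 1.0 (fully open); "finger_force": force on a finger pad.
Only numpy, scipy, OpenCV 4.12 (cv2) and the standard library are available. Lean on these libraries where they do the work, as an engineer would, in place of code of your own. Each camera call takes 0.05 s, during which the arm holds its last target. There are 200 camera calls.

## Working session

There is one attempt and no reset: what is moved stays moved. The work goes in short steps, Python scripts to look and compute and a tool call to move; the robot and the scene stay as the last step left them, time stands still between calls to the robot, and variables do not carry over. Pictures are saved under pics/ and viewed, at most 14 in all, crops included, and the job is handed in when it is done.

Besides the shell and the picture viewer there is one more tool, called after "Request:" as a command line: name --argument value ..., lists and objects as JSON in quotes. servo_tool: Moves the arm, as the interface text tells. Its arguments: {"type":"object","properties":{"series":{"type":"array"},"fingers":{"type":"number"},"force":{"type":"number"}},"required":["series"]}

```bash
mkdir -p pics
cat > h.py <<'E'
import numpy as np, cv2
from bench import ctrl, optics
NAMES=["handle","spigot","tube1","shaft1","cap1","screwdriver","spanner","shelf_unit"]
def cap(n,f=None):
    p=optics.capture(n)
    if f: cv2.imwrite(f"pics/{f}.png",cv2.cvtColor(p["color"],cv2.COLOR_RGB2BGR))
    return p
def proj(p,X):
    T=np.linalg.inv(p["cam_to_world"]); X=np.atleast_2d(X); c=X@T[:3,:3].T+T[:3,3]
    return np.c_[p["cx"]+p["fx"]*c[:,0]/-c[:,2], p["cy"]-p["fy"]*c[:,1]/-c[:,2]]
def ray(p,uv):
    T=p["cam_to_world"]; d=T[:3,:3]@np.array([(uv[0]-p["cx"])/p["fx"],-(uv[1]-p["cy"])/p["fy"],-1]); return T[:3,3],d
def atz(p,uv,z):
    o,d=ray(p,uv); return o+d*(z-o[2])/d[2]
def tri(obs):
    A=np.zeros((3,3));b=np.zeros(3)
    for p,uv in obs:
        o,d=ray(p,uv); d=d/np.linalg.norm(d); M=np.eye(3)-np.outer(d,d); A+=M; b+=M@o
    return np.linalg.solve(A,b)
def st():
    s=ctrl.observe(); print("t",s["time"],"pos",np.round(s["ee_pos"],1),"\n",np.round(s["tcp_rot"],3),"\nF",np.round(s["ft_force"],1),"w",round(float(s["grip_width"])*94,1),"ff",s["finger_force"],"q",np.round(s["joint_pos"],2)); return s
E
python3 - <<'E'
from h import *
s=st()
for c in ["top","side"]:
    p=cap(c,c+"0")
    print(c,{k:(v if np.isscalar(v) else '') for k,v in p.items() if k not in("color","cam_to_world")}); print(np.round(p["cam_to_world"],3).tolist())
    for n in NAMES:
        r=optics.spot_in(p,n)
        print(n,[(np.round(x["centre"],0).astype(int).tolist(),round(x["confidence"],2),np.round(proj(p,x["centre"])[0]).astype(int).tolist()) for x in r])
E
```

```text
t 0.0 pos [159.9 629.4 215.6] 
 [[-0.969  0.246 -0.   ]
 [ 0.246  0.969 -0.002]
 [-0.    -0.002 -1.   ]] 
F [ 1.3  0.1 -0.5] w 93.7 ff 0.0 q [-1.39  0.63  0.04  1.52 -0.03  1.   -0.02]
top {'fx': 393.1838264195043, 'fy': 393.1838264195043, 'cx': 251.8206274696112, 'cy': 186.74214086010275, 'shot': 1}
[[0.021, 0.989, -0.147, 282.67], [-1.0, 0.021, -0.001, -58.799], [0.002, 0.147, 0.989, 1275.635], [0.0, 0.0, 0.0, 1.0]]
handle [([664, 22, 19], 0.66, [229, 128])]
spigot [([665, 19, 20], 0.63, [230, 128])]
tube1 [([670, 18, 20], 0.87, [230, 126])]
shaft1 [([191, -347, 19], 0.84, [343, 277]), ([570, -399, 19], 0.71, [357, 158]), ([358, -560, 15], 0.62, [408, 225]), ([390, -304, 14], 0.61, [328, 213]), ([494, -366, 16], 0.5, [347, 181])]
cap1 [([488, 368, 13], 0.79, [121, 179]), ([357, 192, 14], 0.64, [173, 220]), ([584, 278, 13], 0.62, [150, 150]), ([355, 298, 11], 0.59, [140, 220]), ([454, 250, 12], 0.57, [157, 190]), ([669, 20, 20], 0.45, [230, 126])]
screwdriver [([728, -355, 23], 0.47, [343, 111]), ([667, 20, 23], 0.18, [229, 127])]
spanner [([330, 469, 6], 0.52, [87, 227])]
shelf_uni
[... 261 characters left out ...]
 [0.021, 0.755, 0.656, 788.101], [0.0, 0.0, 0.0, 1.0]]
handle [([688, 7, 20], 0.94, [323, 185])]
spigot [([684, 7, 19], 0.65, [322, 185])]
tube1 [([690, 3, 20], 0.87, [325, 186])]
shaft1 [([390, -318, 19], 0.83, [256, 277]), ([563, -409, 15], 0.79, [331, 299]), ([489, -376, 17], 0.76, [298, 291]), ([186, -361, 17], 0.63, [176, 305]), ([368, -534, 15], 0.59, [265, 364])]
cap1 [([489, 360, 12], 0.7, [248, 137]), ([356, 177, 12], 0.66, [221, 167]), ([584, 271, 14], 0.64, [276, 146]), ([459, 238, 15], 0.54, [246, 154]), ([352, 285, 14], 0.47, [217, 150])]
screwdriver [([721, -371, 19], 0.77, [383, 275])]
spanner [([323, 455, 8], 0.62, [205, 129])]
shelf_unit [([764, -27, 151], 0.95, [356, 157])]
```

View pics/top0.png

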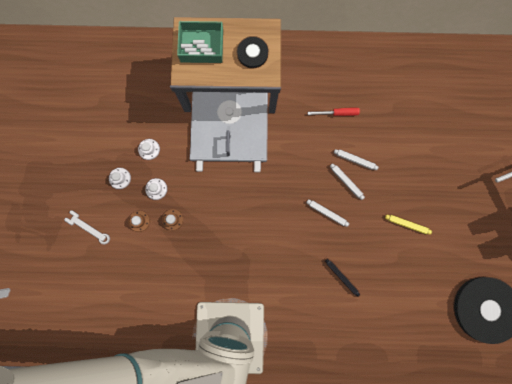

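View pics/side0.png

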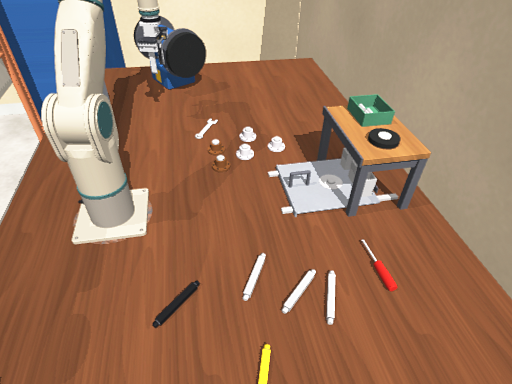

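The top view shows the tray at home, with the handle at (228,143) and the spigot at (229,112). The white caps are at (149,149), (120,178) and (156,189), and the brown decoys at (139,221) and (172,219). The silver shafts are at (356,159), (347,181) and (328,213), plus the black and yellow decoys. The side view agrees.

Request:
servo_tool --series '[[[0,0,0,0,0,-0.124],[0,0,0,0,0,-0.1246],[-2.5,-3.75,-0.4,0,0,0],[-2.5,-3.75,-0.4,0,0,0],[-2.5,-3.75,-0.4,0,0,0],[-2.5,-3.75,-0.4,0,0,0],[-2.5,-3.75,-0.4,0,0,0],[-2.5,-3.75,-0.4,0,0,0]]]' --fingers 9.4 --force 30

```text
time: 1.7
ee_pos: [310.9, 403.4, 240.9]
tcp_rot: [[-1.0, 0.0, 0.0], [0.0, 1.0, 0.001], [-0.0, 0.001, -1.0]]
ft_force: [0.7, -0.0, 0.1]
grip_width: 0.998
finger_force: 0.0
```

Run:
```python
from h import *
s=st()
p=cap("wrist","w1"); print({k:v for k,v in p.items() if k in("fx","fy","cx","cy")}); print(np.round(p["cam_to_world"],3).tolist())
print("TCP px",proj(p,s["ee_pos"]))
for n in ["cap1"]:
    for x in optics.spot_in(p,n): print(n,np.round(x["centre"]),round(x["confidence"],2),proj(p,x["centre"])[0].round())
```

```text
t 1.7 pos [310.9 403.4 240.9] 
 [[-1.     0.     0.   ]
 [ 0.     1.     0.001]
 [-0.     0.001 -1.   ]] 
F [ 0.7 -0.   0.1] w 93.8 ff 0.0 q [-0.95  0.4  -0.02  1.87  0.01  0.87  0.59]
{'fx': 283.4564000626699, 'fy': 283.4564000626699, 'cx': 252.16145961608325, 'cy': 195.78731557394485}
[[0.001, -0.961, -0.276, 230.788], [1.0, 0.001, -0.0, 402.753], [0.001, -0.276, 0.961, 408.967], [0.0, 0.0, 0.0, 1.0]]
TCP px [[253.12946693 242.89940718]]
cap1 [479. 377.  14.] 0.92 [236. 278.]
cap1 [345. 306.   7.] 0.91 [187. 195.]
cap1 [584. 288.  37.] 0.78 [181. 343.]
cap1 [351. 205.  15.] 0.71 [116. 200.]
```

Request:
servo_tool --series '[[[-2.5,-3.8,0,0,0,0],[-2.5,-3.8,0,0,0,0],[-2.5,-3.8,0,0,0,0],[-2.5,-3.8,0,0,0,0],[-2.5,-3.8,0,0,0,0],[-2.5,-3.8,0,0,0,0],[-2.5,-3.8,0,0,0,0],[-2.5,-3.8,0,0,0,0]]]'

```text
time: 2.6
ee_pos: [510.9, 100.2, 240.7]
tcp_rot: [[-1.0, -0.001, 0.001], [-0.001, 1.0, 0.001], [-0.001, 0.001, -1.0]]
ft_force: [0.4, 0.0, 0.0]
grip_width: 0.998
finger_force: 0.0
```

Request:
servo_tool --series '[[[-2.2,-3.9,0,0,0,0],[-2.2,-3.9,0,0,0,0],[0,0,0,0,0,0]]]'

```text
time: 2.9
ee_pos: [556.7, 15.9, 240.5]
tcp_rot: [[-1.0, 0.01, 0.003], [0.01, 1.0, -0.004], [-0.003, -0.004, -1.0]]
ft_force: [-0.1, 0.1, 0.8]
grip_width: 1.0
finger_force: 0.0
```

Run:
```python
from h import *
s=st()
p=cap("wrist","w2")
for n in ["handle","spigot","tube1"]:
    for x in optics.spot_in(p,n): print(n,np.round(x["centre"]),round(x["confidence"],2),proj(p,x["centre"])[0].round())
print("TCP px",proj(p,s["ee_pos"]))
```

```text
t 2.9 pos [556.7  15.9 240.5] 
 [[-1.     0.01   0.003]
 [ 0.01   1.    -0.004]
 [-0.003 -0.004 -1.   ]] 
F [-0.1  0.1  0.8] w 94.0 ff 0.0 q [-0.13  0.47  0.07  1.76 -0.03  0.92  1.52]
handle [668.  23.  23.] 0.76 [259. 247.]
spigot [672.  20.  19.] 0.57 [257. 248.]
tube1 [674.  20.  22.] 0.81 [257. 250.]
tube1 [455. 245.  11.] 0.5 [426.  95.]
tube1 [681.  10.  21.] 0.32 [250. 254.]
TCP px [[253.12040742 242.90180308]]
```

View pics/w2.png

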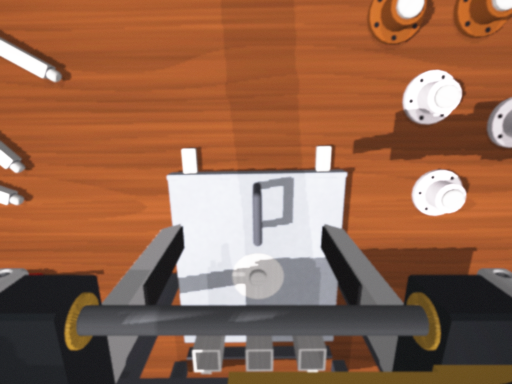

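The wrist view shows the handle bar from (258,184) to (258,244), the spigot pad at (258,275) and the tubes at (207,360), (259,360) and (312,360).

Run:
```python
from h import *
p=cap("wrist"); g=p["color"].max(2)
m=((g<110)[175:250,245:272]).astype(np.uint8)
n,l,s,c=cv2.connectedComponentsWithStats(m); k=1+s[1:,4].argmax(); ys,xs=np.where(l==k); print(s[k],c[k]+[245,175])
row=lambda y:[xs[ys==y].mean()+245]
for y in (ys.min()+6,(ys.min()+ys.max())//2,ys.max()-6): print(y+175,row(y), atz(p,(row(y)[0],y+175),76).round(1))
print("ends z80",atz(p,(258,ys.min()+175),80).round(1),atz(p,(258,ys.max()+175),80).round(1))
# tray front edge corners
for uv in [(168,174),(347,172)]: print(atz(p,uv,20).round(1))
t=cap("top"); tg=t["color"].max(2)[128:158,222:235]
print(tg)
```

```text
[  0  11   9  60 144] [249.70833333 204.22222222]
192 [np.float64(249.0)] [563.9  20.7  76. ]
215 [np.float64(251.0)] [593.6  23.1  76. ]
239 [np.float64(251.0)] [626.   23.1  76. ]
ends z80 [555.4  31.5  80. ] [632.5  32.   80. ]
[553.2 -92.8  20. ]
[550.1 156.7  20. ]
[[183 180 175 172 168 164 156 110  52 111 187 196 160]
 [182 179 174 172 168 164 155 105  61 144 194 196 162]
 [182 179 176 172 169 163 154 106  98 175 201 195 160]
 [182 178 175 172 167 163 153 122 173 195 201 196 157]
 [183 178 175 171 168 162 156 168 194 199 202 199 157]
 [182 178 174 172 166 162 157 179 199 204 204 195 152]
 [180 178 175 172 167 161 156 179 198 204 205 189 146]
 [182 178 175 171 167 162 157 178 198 204 211 192 142]
 [181 178 174 172 167 161 155 178 199 205 210 185 132]
 [181 178 174 172 167 161 156 170 191 200 189 169 133]
 [181 178 175 171 167 161 153 141 141 148 144 129 102]
 [181 178 175 172 167 161 154 112  78  83  83  74  62]
 [182 177 175 173 167 161 154 113 101 113 113 113 120]
 [182 178 174 171 167 161 153 113  87  94  97 100 108]
 [182 178 175 171 167 162 154 113  80  82  86  85  89]
 [181 177 174 172 168 161 153 114  81  86  80  68  71]
 [181 177 174 172 167 161 153 124 119 124 112 102 101]
 [181 178 174 172 165 161 153 139 147 154 150 149 150]
 [181 176 174 172 168 160 153 141 153 159 158 159 160]
 [181 178 174 171 167 160 154 140 152 158 158 159 160]
 [180 178 174 170 167 161 152 139 151 158 158 158 160]
 [181 177 175 170 166 160 153 139 153 158 159 159 160]
 [180 176 174 170 167 160 153 137 151 158 158 160 161]
 [180 178 174 170 166 161 153 133 148 158 159 159 160]
 [181 176 173 170 165 161 153 124 145 160 160 158 159]
 [181 176 173 170 166 161 152 115 142 160 159 160 159]
 [180 176 174 170 165 160 152 109 141 161 159 159 159]
 [180 177 174 171 165 161 150 117 142 159 160 160 160]
 [180 176 172 170 165 160 152 145 156 160 159 159 159]
 [180 176 173 168 164 161 155 153 161 160 159 160 159]]
```

Run:
```python
from h import *
t=cap("top"); p=cap("wrist"); g=p["color"].max(2)
for y in range(176,252,6): print(y,g[y,246:270])
print(proj(t,[[560,31.5,74],[594,32,74],[626,32.3,74]]).round(1), proj(p,[[560,31.5,74],[594,32,74],[626,32.3,74]]).round(1))
for x in optics.outline_of(p,"spigot"): print("mask",x["confidence"],np.argwhere(x["mask"]).mean(0),x["mask"].sum())
# tube outer tops, spigot circle
b=cv2.medianBlur(p["color"].min(2),3)
print("spig",atz(p,(258,275),28).round(1)); 
for u in (207,259.5,312): print(atz(p,(u,360),90).round(1))
print(t["color"].max(2)[125:160:3,222:236])
```

```text
176 [150 150 148 149 149 148 148 151 148 150 150 151 150 149 148 147 149 149
 150 149 148 150 150 150]
182 [241 240 240 240 239 239 239 239 239 240 239 240 239 236 226 206 199 200
 200 199 198 197 196 181]
188 [ 90  62  51  50  48  53  78 115 136 144 145 145 145 144 144 146 146 145
 147 148 148 146 148 149]
194 [ 67  57  52  47  48  57 101 183 232 239 240 239 239 239 240 239 239 239
 240 240 240 241 240 240]
200 [148 146 140 126 109  96 119 191 234 240 240 240 240 239 240 240 239 239
 240 240 240 241 241 241]
206 [156 156 146 137 118 103 120 189 233 238 238 239 239 239 239 239 239 238
 238 238 238 239 238 238]
212 [156 156 147 137 121 106 120 186 231 237 239 239 239 239 239 240 240 241
 240 240 241 241 240 239]
218 [157 158 149 139 121 101 111 178 231 237 238 239 238 238 239 238 238 238
 238 238 237 237 237 238]
224 [156 156 150 140 124 103  98 142 181 179 161 154 154 154 154 150 145 144
 145 146 146 146 147 148]
230 [155 156 150 137 123 105 102 155 205 217 219 219 218 219 217 218 218 219
 221 219 218 221 228 235]
236 [154 154 147 139 125 107 112 178 230 238 238 238 238 238 238 238 2
[... 467 characters left out ...]
0 175 172 166 163 157 124 109  82 142 183 159 101]
 [182 180 175 172 168 162 157 110  46  94 184 196 161 100]
 [181 178 175 172 167 164 154 117 161 192 201 195 161 100]
 [182 179 174 172 166 161 157 178 198 204 205 191 148  87]
 [181 178 175 171 167 161 157 170 191 200 190 167 134  90]
 [182 179 174 171 167 162 154 114 102 113 114 116 120 125]
 [181 177 174 173 168 161 153 113  81  84  79  70  68  70]
 [181 178 175 171 167 160 153 141 153 159 159 158 159 166]
 [181 176 174 170 166 161 152 140 153 159 159 158 160 168]
 [181 176 174 172 166 161 153 122 145 160 159 159 159 167]
 [180 176 174 170 164 161 153 119 142 159 161 159 160 166]
 [180 177 174 170 165 161 154 153 162 161 160 159 161 160]]
```

Run:
```python
from h import *
s=st(); t=cap("top"); p=cap("wrist","w3"); g=p["color"].max(2).astype(int)
for y in (200,215,235): print(y,g[y,232:260])
c=np.array([r["mask"] for r in optics.outline_of(p,"spigot")][0]); ys,xs=np.where(c); print(xs.min(),xs.max(),ys.min(),ys.max())
cam=p["cam_to_world"]; print(cam.round(4).tolist())
```

```text
t 3.35 pos [553.6  24.2 240.6] 
 [[-1.    -0.002  0.   ]
 [-0.002  1.     0.   ]
 [-0.     0.    -1.   ]] 
F [-0.1 -0.2 -0.7] w 94.0 ff 0.0 q [-0.14  0.46  0.06  1.76 -0.04  0.92  1.51]
200 [248 248 248 245 242 241 240 240 240 240 239 236 217 163 147 152 148 140
 128 109  97 126 193 234 241 240 240 239]
215 [247 247 248 247 245 241 240 240 240 240 239 236 220 173 154 156 155 146
 136 118 102 118 187 232 238 238 238 239]
235 [245 245 245 245 245 244 242 238 236 236 237 236 223 185 156 155 154 149
 138 121 104 120 187 231 239 238 238 239]
160 339 172 373
[[-0.0006, -0.9612, -0.276, 473.6666], [1.0, -0.0004, -0.0007, 23.1261], [0.0005, -0.276, 0.9612, 408.7252], [0.0, 0.0, 0.0, 1.0]]
```

View pics/w3.png

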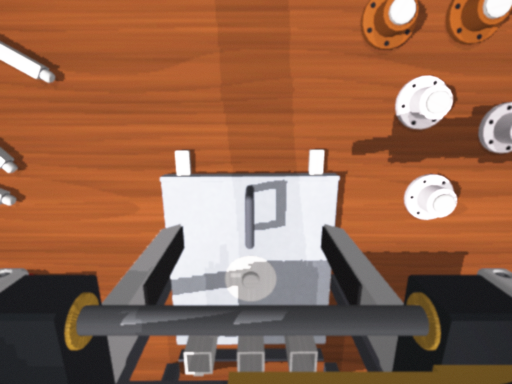

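Settled view: the bar is at column 249, rows 185–247. The tray's front corners are at (161,177) and (339,175), the spigot is at (251,278), and the tubes are at (199,361), (250,361) and (302,360).

Run:
```python
from h import *
t=cap("top"); p=cap("wrist"); s=cap("side")
a,b=atz(p,(161,177),20),atz(p,(339,175.5),20); print("corners",a.round(1),b.round(1),np.linalg.norm(a-b),"yaw",np.arctan2(-(b-a)[0],(b-a)[1]),"mid y",(a+b)[1]/2)
e=[atz(p,(249.4,186),80),atz(p,(249.2,246),80)]; print("bar ends",np.round(e,1))
print("spig",atz(p,(251,278),28).round(1),"tubes",[atz(p,uv,90).round(1).tolist() for uv in((199,361),(250,361),(302,360))])
print("bar in top @74",proj(t,[[e[0][0],e[0][1],74],[e[1][0],e[1][1],74]]).round(1),"side",proj(s,[[e[0][0],e[0][1],80],[e[1][0],e[1][1],80]]).round(1))
print("TRI handle far end", tri([(p,(249.2,246)),(t,(229,131.5))]).round(1),"near", tri([(p,(249.4,186)),(t,(228.5,155.5))]).round(1))
```

```text
corners [ 558.  -104.9   20. ] [556.  144.1  20. ] 249.01466521598806 yaw 0.008089684184521618 mid y 19.579364367099203
bar ends [[556.   19.4  80. ]
 [634.6  18.9  80. ]]
spig [713.5  20.8  28. ] tubes [[806.7, -52.1, 90.0], [806.8, 19.5, 90.0], [805.1, 92.5, 90.0]]
bar in top @74 [[227.7 156.3]
 [228.6 131.9]] side [[286.4 173.1]
 [309.5 170.7]]
TRI handle far end [635.   18.1  78.5] near [566.   19.   40.6]
```

Request:
servo_tool --series '[[[-2.3,-0.25,2.5,0,0,0],[-2.25,-0.25,3,0,0,0],[0,0,4,0,0,0],[0,0,4,0,0,0],[0,0,3,0,0,0],[0,0,1,0,0,0],[0,0,0,0,0,0],[0,0,0,0,0,0]]]' --fingers 5

```text
time: 4.45
ee_pos: [600.5, 17.9, 66.7]
tcp_rot: [[-1.0, 0.0, 0.002], [0.0, 1.0, 0.0], [-0.002, 0.0, -1.0]]
ft_force: [-0.0, 0.5, 0.0]
grip_width: 0.531
finger_force: 0.0
```

Request:
servo_tool --series '[[[0,0,0,0,0,0],[0,0,0,0,0,0],[0,0,0,0,0,0],[0,0,0,0,0,0],[0,0,0,0,0,0],[0,0,0,0,0,0]]]' --fingers 0 --force 40

```text
time: 5.05
ee_pos: [599.6, 20.1, 65.8]
tcp_rot: [[-1.0, -0.001, 0.0], [-0.001, 1.0, 0.002], [-0.0, 0.002, -1.0]]
ft_force: [-0.8, 4.0, 3.0]
grip_width: 0.114
finger_force: 40.0
```

Request:
servo_tool --series '[[[1,0,0,0,0,0],[2.5,0,0,0,0,0],[3,0,0,0,0,0],[3,0,0,0,0,0],[3,0,0,0,0,0],[2.5,0,0,0,0,0],[2,0,0,0,0,0],[1,0,0,0,0,0]]]'

```text
time: 5.85
ee_pos: [440.1, 19.0, 67.8]
tcp_rot: [[-0.999, -0.0, 0.041], [-0.0, 1.0, 0.002], [-0.041, 0.002, -0.999]]
ft_force: [35.7, 0.4, -24.0]
grip_width: 0.114
finger_force: 41.0
```

Request:
servo_tool --series '[[[1,0,0,0,0,0],[0.2,0,0,0,0,0],[0,0,0,0,0,0],[0,0,0,0,0,0]]]'

```text
time: 6.25
ee_pos: [431.4, 19.0, 68.6]
tcp_rot: [[-0.999, 0.001, 0.043], [0.001, 1.0, 0.002], [-0.043, 0.002, -0.999]]
ft_force: [33.9, 0.2, -13.8]
grip_width: 0.12
finger_force: 40.0
```

Request:
servo_tool --series '[[[0,0,0,0,0,0],[0,0,0,0,0,0],[0,0,0,0,0,0]]]'

```text
time: 6.55
ee_pos: [431.3, 19.0, 68.6]
tcp_rot: [[-0.999, 0.001, 0.043], [0.001, 1.0, 0.002], [-0.043, 0.002, -0.999]]
ft_force: [33.4, 1.0, -13.9]
grip_width: 0.12
finger_force: 40.0
```

Run:
```python
from h import *
st(); t=cap("top","t1"); p=cap("side","s1")
im=np.hstack([cv2.resize(cv2.imread("pics/t1.png")[40:240,130:330],(400,400),interpolation=2),cv2.resize(cv2.imread("pics/s1.png")[90:240,220:420],(400,400),interpolation=2)])
cv2.imwrite("pics/c1.png",im)
```

```text
t 6.55 pos [431.3  19.   68.6] 
 [[-0.999  0.001  0.043]
 [ 0.001  1.     0.002]
 [-0.043  0.002 -0.999]] 
F [ 33.4   1.  -13.9] w 11.3 ff 39.98780697584152 q [-0.13  0.59  0.03  2.28 -0.06  0.23  1.53]
```

View pics/c1.png

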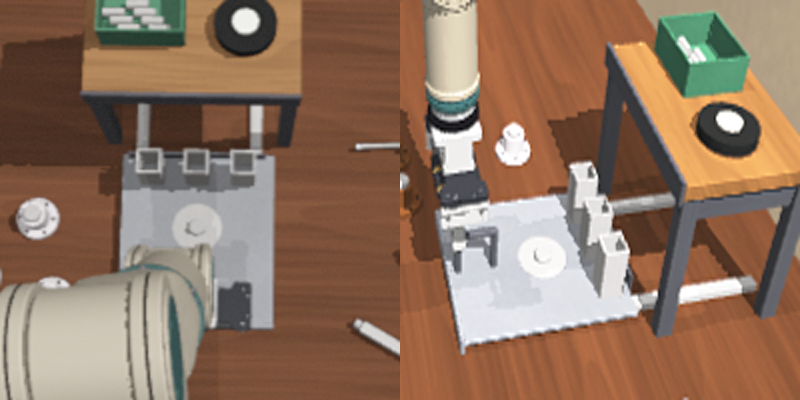

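The top and side views show the tray nearly out, still held by the bar. Joint 6 is at its limit (0.23), so I'll regrip nearer the far end of the bar.

Request:
servo_tool --series '[[[0,0,0,0,0,0],[0,0,0,0,0,0],[0,0,0,0,0,0],[-2,0,0,0,0,0],[-1,0,0,0,0,0],[0,0,0,0,0,0],[0,0,0,0,0,0],[0,0,0,0,0,0]]]' --fingers 3

```text
time: 7.45
ee_pos: [436.0, 17.8, 65.3]
tcp_rot: [[-1.0, 0.0, -0.002], [0.0, 1.0, -0.0], [0.002, -0.0, -1.0]]
ft_force: [0.4, 0.2, -0.8]
grip_width: 0.319
finger_force: 0.0
```

Run:
```python
from h import *
st(); p=cap("wrist"); 
im=cv2.cvtColor(p["color"],cv2.COLOR_RGB2BGR); cv2.imwrite("pics/w4.png",im)
```

```text
t 7.45 pos [436.   17.8  65.3] 
 [[-1.     0.    -0.002]
 [ 0.     1.    -0.   ]
 [ 0.002 -0.    -1.   ]] 
F [ 0.4  0.2 -0.8] w 30.0 ff 0.0 q [-0.13  0.61  0.03  2.22 -0.06  0.31  1.53]
```

View pics/w4.png

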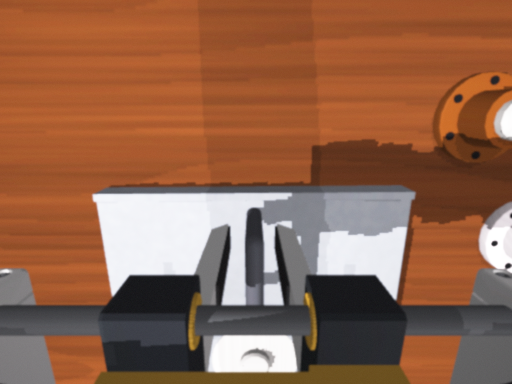

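The bar's near end is at (254,210), and the tray's front corners are at (97,193) and (411,193).

Run:
```python
from h import *
p=cap("wrist")
print("near end",atz(p,(254,209),80).round(1),"corners",atz(p,(97,197),20).round(1),atz(p,(411,196),20).round(1),"spigot",atz(p,(255,358),28).round(1))
```

```text
near end [408.1  18.3  80. ] corners [ 418.3 -104.5   20. ] [417.7 141.8  20. ] spigot [567.2  19.7  28. ]
```

Request:
servo_tool --series '[[[-1.5,0,-0.1,0,0,0],[-1,0.1,0,0,0,0],[0,0,0,0,0.149,0],[0,0,0,0,0.149,0],[0,0,0,0,0,0],[0,0,0,0,0,0],[0,0,0,0,0,0]]]'

```text
time: 8.25
ee_pos: [460.6, 18.9, 66.0]
tcp_rot: [[-0.959, 0.0, -0.282], [0.0, 1.0, -0.0], [0.282, -0.0, -0.959]]
ft_force: [-0.5, -0.0, 0.2]
grip_width: 0.32
finger_force: 0.0
```

Request:
servo_tool --series '[[[0,0,0,0,0,0],[0,0,0,0,0,0],[0,0,0,0,0,0],[0,0,0,0,0,0]]]' --fingers 0 --force 50

```text
time: 8.65
ee_pos: [461.9, 19.2, 66.5]
tcp_rot: [[-0.959, 0.0, -0.282], [0.0, 1.0, 0.0], [0.282, 0.0, -0.959]]
ft_force: [-1.3, 1.1, 3.5]
grip_width: 0.115
finger_force: 50.0
```

Request:
servo_tool --series '[[[0.48,0,0.15,0,0,0],[0.96,0,0.29,0,0,0],[0.96,0,0.29,0,0,0],[0.96,0,0.29,0,0,0],[0.48,0,0.15,0,0,0],[0.48,0,0.15,0,0,0],[0,0,0,0,0,0],[0,0,0,0,0,0]]]'

```text
time: 9.45
ee_pos: [447.1, 19.1, 68.1]
tcp_rot: [[-0.975, 0.001, -0.224], [0.001, 1.0, 0.002], [0.224, 0.001, -0.975]]
ft_force: [37.5, -1.9, 14.1]
grip_width: 0.112
finger_force: 50.0
```

Request:
servo_tool --series '[[[-0.4,0,-0.1,0,0,0],[0,0,0,0,0,0],[0,0,0,0,0,0],[0.6,0,-2,0,0,0],[1.2,0,-4,0,0,0],[1.2,0,-4,0,0,0],[0,0,-2,0,-0.149,0],[0,0,-2,0,-0.149,0]]]' --fingers 5

```text
time: 10.25
ee_pos: [429.3, 19.0, 209.2]
tcp_rot: [[-1.0, 0.0, 0.017], [0.0, 1.0, 0.0], [-0.017, 0.0, -1.0]]
ft_force: [-0.2, 0.5, 0.9]
grip_width: 0.529
finger_force: 0.0
```

Request:
servo_tool --series '[[[-2,0,-1,0,0,0],[-2,0,-1,0,0,0],[-1,0,0,0,0,0],[0,0,0,0,0,0],[0,0,0,0,0,0],[0,0,0,0,0,0]]]' --fingers 9.4

```text
time: 10.85
ee_pos: [477.2, 18.9, 228.3]
tcp_rot: [[-1.0, 0.0, 0.009], [0.0, 1.0, -0.0], [-0.009, -0.0, -1.0]]
ft_force: [0.2, 0.3, -0.6]
grip_width: 0.991
finger_force: 0.0
```

Run:
```python
from h import *
st(); p=cap("wrist","w5")
```

```text
t 10.85 pos [477.2  18.9 228.3] 
 [[-1.     0.     0.009]
 [ 0.     1.    -0.   ]
 [-0.009 -0.    -1.   ]] 
F [ 0.2  0.3 -0.6] w 93.2 ff 0.0 q [-0.14  0.36  0.06  1.98 -0.03  0.79  1.5 ]
```

View pics/w5.png

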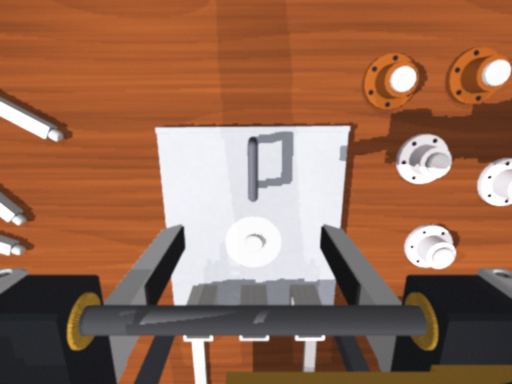

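Front corners at (156,128) and (351,127), bar from (252,139) to (252,200), spigot at (254,241). All six caps and shafts near the tray are still where they were.

Run:
```python
from h import *
p=cap("wrist"); t=cap("top"); s=cap("side")
a,b=atz(p,(156,128.5),20),atz(p,(351,126.5),20); print("corners",a.round(1),b.round(1),np.arctan2(-(b-a)[0],(b-a)[1]))
print("bar",atz(p,(252,138.5),80).round(1),atz(p,(252,200),80).round(1),"spig",atz(p,(254,241),28).round(1))
# refined circle of the pad/spigot
g=cv2.cvtColor(p["color"],cv2.COLOR_RGB2GRAY)
c=cv2.HoughCircles(g[200:285,215:295],cv2.HOUGH_GRADIENT,1,5,param1=80,param2=12,minRadius=6,maxRadius=35); print(None if c is None else (c[0][:5]+[215,200,0]).round(1))
# shelf front edge in top: at z 224
print("top: shelf front edge", atz(t,(175,89),224).round(1),atz(t,(280,89),224).round(1), "tubes top", [atz(t,uv,90).round(1).tolist() for uv in [(130+149/2,40+161/2),(130+196/2,40+161/2),(130+242/2,40+161/2)]])
```

```text
corners [ 416.9 -106.    20. ] [414.7 145.8  20. ] 0.008973905382003225
bar [424.4  18.1  80. ] [495.1  18.   80. ] spig [572.5  20.8  28. ]
[[252.5 241.5  27.3]
 [252.5 235.5  30.8]
 [252.5 247.5  31. ]
 [258.5 240.5  22.9]
 [247.5 241.5  23.1]]
top: shelf front edge [711.7 163.2 224. ] [ 718.1 -131.5  224. ] tubes top [[665.1, 94.2, 90.0], [666.7, 20.8, 90.0], [668.2, -51.1, 90.0]]
```

Request:
servo_tool --series '[[[0,-4.4,-0.8,0,0,0],[0,-4.4,-0.8,0,0,0],[0,-4.4,-0.8,0,0,0],[0,-4.4,-0.8,0,0,0],[0,0,0,0.1,0.1,0],[0,0,0,0.1,0.1,0],[0,0,0,0.1,0.1,0],[0,0,0,0,0,0]]]'

```text
time: 11.85
ee_pos: [480.9, -152.3, 258.7]
tcp_rot: [[-0.959, -0.049, -0.281], [0.036, 0.956, -0.293], [0.283, -0.291, -0.914]]
ft_force: [-1.0, 0.9, -1.0]
grip_width: 0.998
finger_force: 0.0
```

Request:
servo_tool --series '[[[0,0,0,0,0,0],[0,0,0,0,0,0],[0,0,0,0,0,0]]]'

```text
time: 12.15
ee_pos: [477.6, -158.3, 262.2]
tcp_rot: [[-0.96, -0.038, -0.279], [0.047, 0.956, -0.29], [0.278, -0.292, -0.915]]
ft_force: [-0.4, -0.8, 0.3]
grip_width: 1.003
finger_force: 0.0
```

Run:
```python
from h import *
import json
s=ctrl.observe(); json.dump([dict(q=list(map(float,s["joint_pos"])),p=list(map(float,s["ee_pos"])),R=np.array(s["tcp_rot"]).tolist())],open("samp.json","w")); st()
from scipy.optimize import least_squares
from scipy.spatial.transform import Rotation as Ro
import itertools
S=json.load(open("samp.json"))
S+= [dict(q=[-1.388,.628,.038,1.517,-.027,.996,-.02],p=[160.03,630,216.48],R=[[-.969,.246,0],[.246,.969,-.002],[0,-.002,-1]])]
for sg in itertools.product([1,-1],repeat=4): pass
def fk(q,sg,par):
    d1,d3,d5,d7,a0,a7=par
    R=Ro.from_euler("z",a0+sg[0]*q[0]); p=np.array([0,0,d1])
    R=R*Ro.from_euler("y",q[1])*Ro.from_euler("z",sg[1]*q[2]); p=p+R.apply([0,0,d3])
    R=R*Ro.from_euler("y",q[3])*Ro.from_euler("z",sg[2]*q[4]); p=p+R.apply([0,0,d5])
    R=R*Ro.from_euler("y",q[5])*Ro.from_euler("z",sg[3]*q[6]+a7); p=p+R.apply([0,0,d7])
    return p,R.as_matrix()
best=[]
for sg in itertools.product([1,-1],repeat=4):
  for a7 in (0,1.57,3.14,-1.57):
    f=lambda x:np.concatenate([np.r_[(fk(s["q"],sg,x)[0]-s["p"]),100*(fk(s["q"],sg,x)[1]-np.array(s["R"])).ravel()] for s in S])
    r=least_squares(f,[340,555,386,360,0,a7]); best.append((r.cost,sg,r.x.round(3).tolist()))
best.sort(key=lambda b:b[0]); print(best[:3])
```

```text
t 12.15 pos [ 477.6 -158.3  262.2] 
 [[-0.96  -0.038 -0.279]
 [ 0.047  0.956 -0.29 ]
 [ 0.278 -0.292 -0.915]] 
F [-0.4 -0.8  0.3] w 94.3 ff 0.0 q [-0.09  0.52  0.21  1.7   0.24  1.2   1.55]
[(np.float64(15.035516422546099), (-1, -1, -1, -1), [389.933, 518.965, 412.808, 366.578, -0.042, 1.53]), (np.float64(15.03551642254655), (-1, -1, -1, -1), [389.933, 518.965, 412.808, 366.578, -0.042, 1.53]), (np.float64(15.03551642254673), (-1, -1, -1, -1), [389.933, 518.965, 412.808, 366.578, -0.042, 1.53])]
```

```bash
cat > kin.py <<'E'
import numpy as np
from scipy.optimize import least_squares
from scipy.spatial.transform import Rotation as Ro
PAR=None
def fk(q,x):
    d1,d3,d5,d7,a0,a7,e=x
    R=Ro.from_euler("z",a0-q[0]); p=R.apply([0,0,d1])
    R=R*Ro.from_euler("y",q[1])*Ro.from_euler("z",-q[2]); p=p+R.apply([e,0,d3])
    R=R*Ro.from_euler("y",q[3])*Ro.from_euler("z",-q[4]); p=p+R.apply([-e,0,d5])
    R=R*Ro.from_euler("y",q[5])*Ro.from_euler("z",-q[6]+a7); p=p+R.apply([0,0,d7])
    return p,R.as_matrix()
LO=np.array([-3.06,-.37,-1.25,.18,-1.1,.23,-2.94]);HI=np.array([3.06,2.12,1.32,2.47,4.24,1.98,2.94])
E
python3 - <<'E'
from kin import *
import json
D=np.array([[-.969,.246,0],[.246,.969,0],[0,0,-1.]]);N=np.diag([-1.,1,-1])
S=[(s["q"],s["p"],s["R"]) for s in json.load(open("samp.json"))]*3+[([-1.39,.63,.04,1.52,-.03,1.,-.02],[159.9,629.4,215.6],D),
([-.95,.4,-.02,1.87,.01,.87,.59],[310.9,403.4,240.9],N),([-.14,.46,.06,1.76,-.04,.92,1.51],[553.6,24.2,240.6],N),
([-.13,.59,.03,2.28,-.06,.23,1.53],[431.3,19,68.6],[[-.999,.001,.043],[.001,1,.002],[-.043,.002,-.999]]),([-.13,.61,.03,2.22,-.06,.31,1.53],[436,17.8,65.3],N),([-.14,.36,.06,1.98,-.03,.79,1.5],[477.2,18.9,228.3],N)]
f=lambda x:np.concatenate([np.r_[fk(q,x)[0]-p,300*(fk(q,x)[1]-np.array(R)).ravel()] for q,p,R in S])
r=least_squares(f,[340,555,386,360,0,1.57,0]); print(r.x.round(3).tolist())
for q,p,R in S[2:]: print((fk(q,r.x)[0]-p).round(1),np.abs(fk(q,r.x)[1]-R).max().round(3))
json.dump(r.x.tolist(),open("par.json","w"))
E
```

```text
[334.794, 563.973, 389.737, 361.191, -0.053, 1.519, -3.088]
[-2.4  2.1 -1. ] 0.015
[ 5.5  0.6 -0.2] 0.008
[3.9 2.5 0.2] 0.008
[2.8 3.3 2. ] 0.005
[-3.9  3.8 -0.5] 0.006
[1.2 7.1 0.5] 0.006
[0.4 1.2 1.2] 0.012
```

Request:
servo_tool --series '[[[0,0,0,-0.1,-0.1,0],[0,0,0,-0.1,-0.1,0],[0,0,0,-0.1,-0.1,0],[0.9,-4.5,0,0,0,0],[0.9,-4.5,0,0,0,0],[0.9,-4.5,0,0,0,0],[0.9,-4.5,0,0,0,0],[0,0,0,0,0,0]]]'

```text
time: 12.95
ee_pos: [438.0, -345.6, 262.0]
tcp_rot: [[-1.0, 0.013, 0.013], [0.013, 1.0, -0.006], [-0.013, -0.006, -1.0]]
ft_force: [-0.2, -0.1, -0.5]
grip_width: 1.0
finger_force: 0.0
```

Request:
servo_tool --series '[[[0,0,0,0,0,0],[0,0,0,0,0,0],[0,0,0,0,0,0]]]'

```text
time: 13.25
ee_pos: [442.8, -335.4, 261.3]
tcp_rot: [[-1.0, -0.002, 0.013], [-0.002, 1.0, 0.001], [-0.013, 0.001, -1.0]]
ft_force: [-0.4, -0.1, 0.0]
grip_width: 1.004
finger_force: 0.0
```

```bash
cat >> h.py <<'E'
def shafts(p,z=17,zt=11,show=True):
    """silver shafts: rotated rect of each network mask -> middle and axis direction at height z"""
    out=[]
    for r in optics.outline_of(p,"shaft1"):
        m=r["mask"].astype(np.uint8); 
        if m.sum()<60: continue
        col=np.median(p["color"][m>0],0)
        ys,xs=np.where(m); pts=np.c_[xs,ys].astype(np.float32)
        (c,(w,h),a)=cv2.minAreaRect(pts); box=cv2.boxPoints((c,(w,h),a))
        if w<h: e=[(box[0]+box[3])/2,(box[1]+box[2])/2]; e=[(box[1]+box[2])/2,(box[0]+box[3])/2] if False else e
        d=[np.linalg.norm(box[0]-box[1]),np.linalg.norm(box[1]-box[2])]
        e=[(box[0]+box[1])/2,(box[2]+box[3])/2] if d[0]<d[1] else [(box[1]+box[2])/2,(box[3]+box[0])/2]
        A,B=atz(p,e[0],zt),atz(p,e[1],zt); th=np.arctan2(*(B-A)[[1,0]])
        o=dict(c=(A+B)/2,th=(th+np.pi/2)%np.pi-np.pi/2,L=np.linalg.norm(A-B),col=col.astype(int).tolist(),conf=r["confidence"],px=np.round(c))
        out.append(o)
        if show: print("shaft",o["c"].round(1),"th",round(o["th"],3),"L",round(o["L"]),o["col"],round(o["conf"],2),o["px"],"edge" if xs.min()==0 or xs.max()==511 or ys.min()==0 or ys.max()==383 else "")
    return out
E
python3 - <<'E'
from h import *
st()
for c in ("wrist","top","side"):
    p=cap(c,"x"+c); print(c); shafts(p)
E
```

```text
t 13.25 pos [ 442.8 -335.4  261.3] 
 [[-1.    -0.002  0.013]
 [-0.002  1.     0.001]
 [-0.013  0.001 -1.   ]] 
F [-0.4 -0.1  0. ] w 94.4 ff 0.0 q [ 0.52  0.44  0.12  1.74 -0.08  0.96  2.25]
wrist
shaft [ 358.9 -563.1   11. ] th 1.24 L 154 [255, 255, 0] 0.94 [ 90. 108.] 
shaft [ 391.4 -305.5   11. ] th 1.046 L 149 [255, 255, 255] 0.9 [272. 132.] 
shaft [ 232.  -309.7   11. ] th 0.866 L 33 [47, 43, 46] 0.81 [273.   5.] edge
shaft [ 494.9 -368.6   11. ] th 0.751 L 150 [255, 254, 254] 0.75 [230. 200.] 
shaft [542.8 -19.1  11. ] th 0.201 L 265 [232, 234, 240] 0.72 [450. 223.] edge
shaft [ 571.7 -388.3   11. ] th 1.183 L 130 [253, 252, 252] 0.68 [219. 246.] 
top
shaft [ 576.  -377.3   11. ] th 1.18 L 111 [200, 197, 195] 0.61 [350. 157.] 
shaft [ 394.4 -298.7   11. ] th 1.072 L 134 [208, 206, 204] 0.55 [326. 212.] 
shaft [ 346.  -605.6   11. ] th 1.31 L 47 [234, 221, 115] 0.53 [422. 229.] 
shaft [563.5  24.5  11. ] th 0.01 L 300 [160, 161, 165] 0.53 [227. 159.] 
shaft [458.4 254.6  11. ] th -0.741 L 63 [204, 200, 199] 0.52 [156. 189.] 
side
shaft [ 388.9 -306.5   11. ] th 1.054 L 146 [253, 253, 253] 0.94 [254. 277.] 
shaft [ 567.3 -399.9   11. ] th 1.197 L 154 [253, 253, 253] 0.73 [331. 297.] 
shaft [ 189.8 -349.1   11. ] th 0.757 L 148 [41, 41, 44] 0.66 [177. 303.] 
shaft [ 369.5 -531.5   11. ] th 1.248 L 81 [255, 255, 63] 0.63 [265. 364.] edge
shaft [ 492.9 -369.8   11. ] th 0.765 L 156 [253, 253, 252] 0.62 [298. 291.]
```

View pics/xwrist.png

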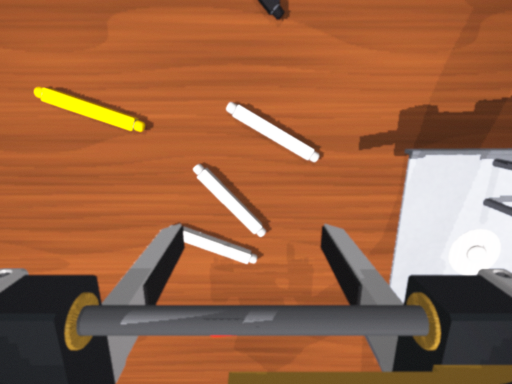

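The wrist view shows the silver shafts at (272,132), (230,200) and (219,246). The yellow decoy is at (90,108), and the tray is at the right.

```bash
cat >> kin.py <<'E'
import json
X=np.array(json.load(open("par.json")))
def ik(q0,p,R,reg=1.0):
    f=lambda q:np.r_[fk(q,X)[0]-p,300*(fk(q,X)[1]-R).ravel(),reg*(q-q0)]
    r=least_squares(f,np.clip(q0,LO+1e-3,HI-1e-3),bounds=(LO,HI)); e=f(r.x); return r.x,np.linalg.norm(e[:3]),np.abs(e[3:12]).max()/300
def down(a): # tool down, tool x at world angle a
    return np.c_[[np.cos(a),np.sin(a),0],[np.sin(a),-np.cos(a),0],[0,0,-1]]
def simpath(q,poses):
    """poses: list of (p,R,n)"""
    p0,R0=fk(q,X)
    for k,(p,R,n) in enumerate(poses):
        rv=Ro.from_matrix(R0.T@R).as_rotvec()
        for i in range(1,n+1):
            q2,ep,er=ik(q,p0+(np.array(p)-p0)*i/n,R0@Ro.from_rotvec(rv*i/n).as_matrix()); 
            dq=np.abs(q2-q).max(); q=q2
            if ep>4 or er>.03 or dq>.4: print("  !",k,i,"ep",round(ep,1),"er",round(er,3),"dq",round(dq,2),q.round(2))
        p0,R0=np.array(p),R; print(k,q.round(2))
    return q
E
python3 - <<'E'
from kin import *
from h import ctrl
q0=np.array(ctrl.observe()["joint_pos"])
for nm,(c,th) in dict(A=((391,-305.5),1.046),B=((494.5,-369),.755),C=((568,-398),1.19)).items():
  for opt in (1,-1):
    for phi in (.75,):
        a=th if opt>0 else th+np.pi-2*np.pi
        u=np.array([np.cos(th),np.sin(th)]); g=np.array(c)+30*u
        Rd=down(a); Rh=Rd@Ro.from_rotvec([0,opt*np.pi/2,0]).as_matrix()
        Rf=Ro.from_euler("z",phi-th).as_matrix()@Rh
        print(nm,opt,phi)
        # turn the wrist by the shorter/limited way: two steps
        cur=np.pi; d=((a-cur+np.pi)%(2*np.pi))-np.pi
        mid=down(cur+d/2)
        simpath(q0,[((430,-330,260),mid,8),((*g,150),Rd,8),((*g,13),Rd,6),((*g,200),Rd,6),((500,-200,250),Rh,15),((640,60,230),Rf,8),((661,92,230),Rf,4),((661,92,150),Rf,4)])
E
```

```text
A 1 0.75
0 [ 0.32  0.44  0.41  1.77 -0.21  0.97  1.34]
1 [ 0.13  0.57  0.63  2.02 -0.51  0.71  0.56]
2 [ 0.31  0.78  0.37  2.1  -0.74  0.39  0.75]
3 [ 0.08  0.5   0.68  1.97 -0.43  0.82  0.48]
4 [ 0.96  1.04  0.01  1.79 -1.1   1.72  1.25]
  ! 5 6 ep 10.9 er 0.025 dq 0.13 [ 1.33  1.59 -1.25  2.14 -1.1   0.27  1.25]
  ! 5 7 ep 28.2 er 0.065 dq 0.05 [ 1.28  1.62 -1.25  2.1  -1.1   0.27  1.26]
  ! 5 8 ep 44.4 er 0.104 dq 0.06 [ 1.22  1.64 -1.25  2.06 -1.1   0.27  1.28]
5 [ 1.22  1.64 -1.25  2.06 -1.1   0.27  1.28]
  ! 6 1 ep 46.4 er 0.11 dq 0.02 [ 1.2   1.64 -1.25  2.05 -1.1   0.28  1.27]
  ! 6 2 ep 48.3 er 0.116 dq 0.02 [ 1.18  1.64 -1.25  2.03 -1.1   0.28  1.27]
  ! 6 3 ep 50.1 er 0.122 dq 0.02 [ 1.16  1.64 -1.25  2.02 -1.1   0.28  1.27]
  ! 6 4 ep 51.8 er 0.128 dq 0.02 [ 1.14  1.64 -1.25  2.01 -1.1   0.29  1.26]
6 [ 1.14  1.64 -1.25  2.01 -1.1   0.29  1.26]
  ! 7 1 ep 49.1 er 0.119 dq 0.06 [ 1.15  1.7  -1.25  2.01 -1.1   0.26  1.31]
  ! 7 2 ep 46.1 er 0.109 dq 0.06 [ 1.16  1.76 -1.25  2.01 -1.1   0.24  1.37]
  ! 7 3 ep 40.8 er 0.099 dq 0.05 [ 1.16  1.81 -1.25  2.   -1.1   0.23  1.41]

[... 8661 characters left out ...]
p 189.9 er 0.081 dq 0.01 [ 1.57  2.12 -1.25  2.19  0.72  0.23  2.94]
  ! 6 2 ep 194.5 er 0.087 dq 0.01 [ 1.56  2.12 -1.25  2.18  0.72  0.23  2.94]
  ! 6 3 ep 199.2 er 0.094 dq 0.01 [ 1.55  2.12 -1.25  2.18  0.72  0.23  2.94]
  ! 6 4 ep 204.0 er 0.1 dq 0.01 [ 1.53  2.12 -1.25  2.17  0.72  0.23  2.94]
6 [ 1.53  2.12 -1.25  2.17  0.72  0.23  2.94]
  ! 7 1 ep 190.7 er 0.1 dq 0.02 [ 1.52  2.12 -1.25  2.15  0.72  0.23  2.94]
  ! 7 2 ep 177.4 er 0.1 dq 0.02 [ 1.5   2.12 -1.25  2.13  0.73  0.23  2.94]
  ! 7 3 ep 164.4 er 0.101 dq 0.02 [ 1.48  2.12 -1.25  2.11  0.73  0.23  2.94]
  ! 7 4 ep 151.5 er 0.101 dq 0.02 [ 1.46  2.12 -1.25  2.1   0.73  0.23  2.94]
7 [ 1.46  2.12 -1.25  2.1   0.73  0.23  2.94]
```

```bash
cat > srch.py <<'E'
from kin import *
rng=np.random.default_rng(0)
def Rhor(phi,up,el=0): # tool pointing along phi horizontally, tool x = up*Z
    z=np.array([np.cos(phi),np.sin(phi),0]); x=np.array([0,0,up]); return np.c_[x,np.cross(z,x),z]
def margin(q): return np.minimum(q-LO,HI-q).min()
def best(p,R,n=12):
    b=(-1,None)
    for _ in range(n):
        q0=LO+(HI-LO)*rng.random(7)
        q,ep,er=ik(q0,p,R,.3)
        if ep<6 and er<.04:
            q,ep,er=ik((q+ (LO+HI)/2*0.2)/1.2,p,R,5)
            if ep<8 and er<.05 and margin(q)>b[0]: b=(margin(q),q)
    return b
E
timeout 500 python3 - <<'E'
from srch import *
for ty in (-53,95):
    for up in (1,-1):
        for phi in (-1.2,-.9,-.6,-.3,0,.4,.8):
            u=np.array([np.cos(phi),np.sin(phi),0]); m=[]
            b=best(np.array([665,ty,225])-4.5*u,Rhor(phi,up))
            if b[1] is not None: print(ty,up,phi,round(b[0],2),b[1].round(2))
E
```

```text
-53 1 -1.2 0.7 [-0.92  1.2   0.62  1.77  1.15  1.1   1.94]
-53 1 -0.9 0.4 [-1.08  1.28  0.83  2.07  1.58  0.79  1.45]
-53 1 -0.6 0.14 [-0.56  1.09  0.14  2.33  2.11  1.61  1.22]
-53 1 0.4 0.11 [0.39 1.1  0.15 2.36 4.09 1.86 1.69]
-53 1 0.8 0.0 [ 1.3   1.58 -1.25  2.01 -1.01  0.31  1.12]
-53 -1 -1.2 0.7 [-0.84  1.15  0.47  1.77  1.24  1.23 -1.26]
-53 -1 -0.9 0.4 [-0.82  1.11  0.4   2.07  1.67  1.22 -1.66]
-53 -1 -0.6 0.14 [-0.59  1.1   0.18  2.33  2.11  1.57 -1.94]
-53 -1 0.4 0.11 [ 0.6   1.1  -0.15  2.36  4.11  1.64 -1.29]
-53 -1 0.8 0.0 [ 1.29  1.54 -1.21  2.01 -1.1   0.35 -1.94]
95 1 -1.2 0.65 [-1.05  1.23  0.56  1.53  0.96  1.33  2.16]
95 1 -0.9 0.63 [-1.    1.11  0.35  1.84  1.39  1.29  1.77]
95 1 -0.6 0.34 [-1.11  1.15  0.53  2.13  1.78  1.11  1.35]
95 1 -0.3 0.09 [-0.79  1.12  0.22  2.38  2.23  1.62  1.13]
95 1 0.4 0.0 [ 0.23  1.16 -0.18  2.47  3.78  1.87  1.94]
95 1 0.8 0.07 [ 1.04  1.55 -1.18  2.21  4.1   0.47  2.3 ]
95 -1 -1.2 0.62 [-1.02  1.21  0.51  1.53  0.99  1.36 -1.01]
95 -1 -0.9 0.63 [-1.05  1.13  0.44  1.84  1.35  1.22 -1.35]
95 -1 -0.6 0.34 [-1.34  1.35  0.93  2.13  1.77  0.69 -1.9 ]
95 -1 -0.3 0.09 [-0.64  1.1   0.01  2.38  2.23  1.77 -1.89]
95 -1 0.4 0.0 [ 0.37  1.2  -0.39  2.47  3.79  1.75 -1.04]
95 -1 0.8 0.02 [ 0.99  1.45 -1.05  2.21  4.22  0.61 -1.01]
```

```bash
timeout 560 python3 - <<'E'
from srch import *
from h import ctrl
q0=np.array(ctrl.observe()["joint_pos"])
for nm,(c,th),ty in (("A",((391,-305.5),1.046),-53),("B",((494.5,-369),.755),21),("C",((568,-398),1.19),95)):
    u=np.array([np.cos(th),np.sin(th)]); g=np.array(c)-30*u
    phi=-.95; d=np.array([np.cos(phi),np.sin(phi)]); T=np.array([665,ty])-4.5*d
    Rd=down(th); Ry=down(phi+np.pi); Rf=Rhor(phi,-1)
    print(nm)
    simpath(q0,[((*g,200),down((th+np.pi)/2),7),((*g,150),Rd,7),((*g,13),Rd,4),((*g,230),Rd,5),((540,-120,280),Ry,10),((*(T-[40,0]),250),Rf,12),((*T,230),Rf,3),((*T,165),Rf,3)])
E
```

```text
A
0 [ 0.38  0.46  0.41  1.95 -0.25  0.78  1.46]
1 [ 0.23  0.59  0.66  2.   -0.54  0.73  0.7 ]
2 [ 0.41  0.8   0.41  2.08 -0.76  0.42  0.89]
3 [ 0.16  0.48  0.74  1.91 -0.41  0.9   0.58]
4 [-0.12  0.44  0.43  1.72 -0.21  1.03  1.  ]
  ! 5 7 ep 0.0 er 0.0 dq 0.73 [-1.09  0.76  1.08  2.16  0.86  0.23 -0.49]
  ! 5 8 ep 0.0 er 0.0 dq 0.47 [-1.15  0.89  1.11  2.18  1.23  0.23 -0.96]
5 [-1.27  1.44  1.14  2.12  1.35  0.43 -1.53]
6 [-1.2   1.45  1.11  2.02  1.3   0.47 -1.46]
7 [-1.19  1.55  1.04  1.98  1.23  0.5  -1.51]
B
0 [ 0.37  0.62  0.43  1.66 -0.31  0.93  1.3 ]
1 [ 0.21  0.75  0.73  1.7  -0.61  0.92  0.37]
2 [ 0.29  0.92  0.58  1.77 -0.76  0.69  0.49]
3 [ 0.17  0.67  0.79  1.62 -0.52  1.07  0.3 ]
4 [-0.13  0.44  0.44  1.72 -0.22  1.03  1.01]
5 [-1.42  1.57  1.32  2.01  0.53  0.37 -0.73]
6 [-1.35  1.59  1.3   1.91  0.52  0.4  -0.73]
7 [-1.35  1.69  1.24  1.87  0.47  0.42 -0.78]
C
0 [ 0.4   0.74  0.37  1.39 -0.28  1.06  1.42]
1 [ 0.29  0.83  0.6   1.44 -0.51  1.03  0.62]
2 [ 0.33  0.99  0.52  1.51 -0.61  0.81  0.7 ]
3 [ 0.27  0.76  0.64  1.36 -0.46  1.17  0.58]
4 [-0.12  0.44  0.42  1.72 -0.21  1.03  1.  ]
5 [-1.49  1.56  1.32  1.88  0.35  0.55 -0.53]
6 [-1.42  1.59  1.31  1.79  0.34  0.57 -0.53]
7 [-1.42  1.68  1.25  1.75  0.29  0.59 -0.59]
```

```bash
timeout 560 python3 - <<'E'
from srch import *
from h import ctrl
q0=np.array(ctrl.observe()["joint_pos"])
for nm,(c,th),ty in (("A",((391,-305.5),1.046),-53),("C",((568,-398),1.19),95)):
  for W in ((480,160,300),(480,200,300),(520,220,280)):
    u=np.array([np.cos(th),np.sin(th)]); g=np.array(c)-30*u
    phi=-.95; d=np.array([np.cos(phi),np.sin(phi)]); T=np.array([665,ty])-4.5*d
    Rd=down(th); Ry=down(phi+np.pi); Rf=Rhor(phi,-1)
    print(nm,W)
    simpath(q0,[((*g,230),Rd,14),(W,Ry,14),((*(T-[40,0]),250),Rf,14),((*T,230),Rf,3),((*T,165),Rf,3)])
E
```

```text
A (480, 160, 300)
0 [ 0.19  0.47  0.7   1.91 -0.39  0.89  0.56]
1 [-0.63  0.34  0.35  1.8  -0.13  1.02  0.39]
2 [-1.31  1.58  1.31  2.12  1.1   0.23 -1.3 ]
3 [-1.25  1.57  1.26  2.02  1.07  0.3  -1.27]
4 [-1.24  1.66  1.18  1.98  1.    0.34 -1.32]
A (480, 200, 300)
0 [ 0.19  0.47  0.7   1.91 -0.39  0.89  0.56]
1 [-0.69  0.36  0.33  1.77 -0.14  1.03  0.32]
2 [-1.31  1.58  1.31  2.12  1.1   0.23 -1.3 ]
3 [-1.25  1.57  1.26  2.02  1.07  0.3  -1.27]
4 [-1.24  1.66  1.18  1.98  1.    0.34 -1.32]
A (520, 220, 280)
0 [ 0.19  0.47  0.7   1.91 -0.39  0.89  0.56]
1 [-0.68  0.45  0.34  1.69 -0.17  1.03  0.34]
2 [-1.31  1.58  1.31  2.12  1.1   0.23 -1.3 ]
3 [-1.25  1.57  1.26  2.02  1.07  0.3  -1.27]
4 [-1.24  1.66  1.18  1.98  1.    0.34 -1.32]
C (480, 160, 300)
0 [ 0.28  0.76  0.62  1.36 -0.45  1.17  0.57]
1 [-0.65  0.34  0.37  1.8  -0.14  1.02  0.4 ]
2 [-1.43  1.39  1.1   1.88  0.76  0.69 -0.91]
3 [-1.36  1.43  1.08  1.79  0.75  0.7  -0.9 ]
4 [-1.35  1.52  1.03  1.75  0.71  0.71 -0.95]
C (480, 200, 300)
0 [ 0.28  0.76  0.62  1.36 -0.45  1.17  0.57]
1 [-0.71  0.36  0.37  1.77 -0.15  1.03  0.33]
2 [-1.43  1.39  1.1   1.88  0.76  0.69 -0.91]
3 [-1.36  1.43  1.08  1.79  0.75  0.7  -0.9 ]
4 [-1.35  1.52  1.03  1.75  0.71  0.71 -0.95]
C (520, 220, 280)
0 [ 0.28  0.76  0.62  1.36 -0.45  1.17  0.57]
1 [-0.7   0.45  0.37  1.69 -0.19  1.03  0.35]
2 [-1.46  1.46  1.19  1.88  0.62  0.63 -0.78]
3 [-1.39  1.49  1.17  1.79  0.61  0.64 -0.77]
4 [-1.38  1.58  1.12  1.75  0.56  0.66 -0.83]
```

Request:
servo_tool --series '[[[3.3,0.2,1.5,0,0,0.149],[0,0,0,0,0,0.149],[0,0,0,0,0,0.149],[0,0,0,0,0,0.149],[0,0,0,0,0,0.149],[0,0,0,0,0,0.149],[0,0,0,0,0,0.149],[0,0,0,0,0,0.149]]]' --fingers 5 --force 60

```text
time: 14.35
ee_pos: [409.7, -334.8, 245.6]
tcp_rot: [[-0.364, 0.931, 0.013], [0.931, 0.364, -0.0], [-0.005, 0.012, -1.0]]
ft_force: [-0.2, 0.2, -0.1]
grip_width: 0.531
finger_force: 0.0
```

Request:
servo_tool --series '[[[0,0,0,0,0,0.149],[0,0,0,0,0,0.149],[0,0,0,0,0,0.149],[0,0,0,0,0,0.149],[0,0,0,0,0,0.149],[0,0,0,0,0,0.149],[0,0,0,0,0,0],[0,0,0,0,0,0]]]'

```text
time: 15.15
ee_pos: [409.7, -334.7, 245.5]
tcp_rot: [[0.489, 0.872, 0.012], [0.872, -0.489, -0.0], [0.006, 0.011, -1.0]]
ft_force: [-0.4, 0.3, -0.7]
grip_width: 0.532
finger_force: 0.0
```

```bash
cat >> h.py <<'E'
def go(target,R=None,s=None):
    """world target -> shift in current tool axes (cm); R target -> rotvec in tool axes"""
    from scipy.spatial.transform import Rotation as Ro
    s=s or ctrl.observe(); Rc=np.array(s["tcp_rot"]); d=Rc.T@(np.array(target)-s["ee_pos"])/10
    print("go",np.round(target,1),"shift cm",d.round(2),"rot",None if R is None else Ro.from_matrix(Rc.T@R).as_rotvec().round(3))
E
python3 - <<'E'
from h import *; from kin import down
s=st(); p=cap("wrist"); S=shafts(p)
for c in S:
    if c["col"][2]>200 and c["L"]<170:
        u=np.array([np.cos(c["th"]),np.sin(c["th"])]); g=c["c"][:2]-30*u; go([*g,100],down(c["th"]),s)
E
```

```text
t 15.15 pos [ 409.7 -334.7  245.5] 
 [[ 0.489  0.872  0.012]
 [ 0.872 -0.489 -0.   ]
 [ 0.006  0.011 -1.   ]] 
F [-0.4  0.3 -0.7] w 50.0 ff 0.0 q [ 0.17  0.49  0.7   1.84 -0.4   0.94  0.53]
shaft [ 361.9 -562.7   11. ] th 1.266 L 156 [255, 255, 0] 0.92 [292. 303.] 
shaft [ 392.3 -304.8   11. ] th 1.037 L 150 [255, 255, 255] 0.82 [229. 158.] 
shaft [ 201.3 -338.9   11. ] th 0.762 L 123 [58, 55, 60] 0.76 [134. 240.] 
shaft [ 495.2 -369.    11. ] th 0.741 L 152 [255, 255, 255] 0.59 [314. 162.] 
shaft [ 568.7 -399.4   11. ] th 1.186 L 151 [255, 255, 255] 0.58 [369. 155.] 
go [ 377.  -330.6  100. ] shift cm [-1.32 -3.21 14.51] rot [ 0.011 -0.006  0.023]
go [ 473.1 -389.3  100. ] shift cm [-1.74  8.04 14.63] rot [ 0.01  -0.008  0.318]
go [ 557.5 -427.2  100. ] shift cm [-0.92 17.25 14.73] rot [ 0.011 -0.005 -0.126]
```

Request:
servo_tool --series '[[[-0.66,-1.6,3,0.011,-0.006,0.023],[-0.66,-1.6,3,0,0,0],[0,0,4,0,0,0],[0,0,4,0,0,0],[0,0,4,0,0,0],[0,0,2,0,0,0],[0,0,0,0,0,0],[0,0,0,0,0,0]]]'

```text
time: 16.05
ee_pos: [375.7, -330.7, 45.7]
tcp_rot: [[0.513, 0.859, 0.0], [0.859, -0.513, 0.0], [0.0, 0.0, -1.0]]
ft_force: [0.0, 0.5, 0.5]
grip_width: 0.531
finger_force: 0.0
```

Run:
```python
from h import *; from kin import down
s=st(); c=np.array([391.8,-305]);th=1.04; go([*(c-30*np.array([np.cos(th),np.sin(th)])),13.5],down(th),s)
```

```text
t 16.05 pos [ 375.7 -330.7   45.7] 
 [[ 0.513  0.859  0.   ]
 [ 0.859 -0.513  0.   ]
 [ 0.     0.    -1.   ]] 
F [0.  0.5 0.5] w 49.9 ff 0.0 q [ 0.39  0.74  0.42  2.07 -0.68  0.46  0.79]
go [ 376.6 -330.9   13.5] shift cm [0.04 0.09 3.22] rot [ 0.    -0.    -0.007]
```

Request:
servo_tool --series '[[[0,0.1,2,0,0,0],[0,0,1,0,0,0],[0,0,0.2,0,0,0],[0,0,0,0,0,0]]]'

```text
time: 16.45
ee_pos: [376.7, -331.0, 13.9]
tcp_rot: [[0.513, 0.859, 0.001], [0.859, -0.513, -0.0], [0.0, 0.001, -1.0]]
ft_force: [-0.5, -0.1, 1.1]
grip_width: 0.535
finger_force: 0.0
```

Request:
servo_tool --series '[[[0,0,0,0,0,0],[0,0,0,0,0,0],[0,0,0,0,0,0],[0,0,0,0,0,0],[0,0,0,0,0,0],[0,0,0,0,0,0]]]' --fingers 0 --force 60

```text
time: 17.05
ee_pos: [376.5, -330.7, 13.5]
tcp_rot: [[0.513, 0.858, 0.0], [0.858, -0.513, 0.0], [0.001, 0.0, -1.0]]
ft_force: [-1.3, 0.1, 3.0]
grip_width: 0.176
finger_force: 59.9
```

Request:
servo_tool --series '[[[0,0,-1,0,0,0],[0,0,-3,0,0,0],[0,0,-4.5,0,0,0],[0,0,-4.5,0,0,0],[0,0,-4.5,0,0,0],[0,0,-4.5,0,0,0],[0,0,-3,0,0,0],[0,0,0,0,0,0]]]'

```text
time: 17.85
ee_pos: [377.7, -332.6, 267.3]
tcp_rot: [[0.513, 0.858, 0.007], [0.858, -0.513, -0.004], [-0.0, 0.008, -1.0]]
ft_force: [0.4, -0.7, -3.4]
grip_width: 0.178
finger_force: 59.9
```

Run:
```python
from h import *; from kin import down
s=st(); a=-.95+np.pi
go([480,160,300],down(a),s)
from srch import *
phi=-.95; d=np.array([np.cos(phi),np.sin(phi)]); T=np.array([665,-53])-4.5*d
q=simpath(np.array(s["joint_pos"]),[((480,160,300),down(a),14),((*(T-[40,0]),250),Rhor(phi,-1),14),((*T,230),Rhor(phi,-1),3)])
```

```text
t 17.85 pos [ 377.7 -332.6  267.3] 
 [[ 0.513  0.858  0.007]
 [ 0.858 -0.513 -0.004]
 [-0.     0.008 -1.   ]] 
F [ 0.4 -0.7 -3.4] w 16.7 ff 59.91788685321808 q [ 0.14  0.44  0.76  1.87 -0.37  0.97  0.52]
go [480 160 300] shift cm [ 47.53 -16.46  -3.41] rot [ 0.007  0.005 -1.159]
0 [-0.65  0.34  0.37  1.8  -0.14  1.02  0.4 ]
1 [-1.31  1.58  1.31  2.12  1.1   0.23 -1.3 ]
2 [-1.25  1.57  1.26  2.02  1.07  0.3  -1.27]
```

Request:
servo_tool --series '[[[2,-0.7,-0.2,0,0,0],[4,-1.4,-0.3,0,0,0],[4,-1.4,-0.3,0,0,0],[4.5,-1.5,-0.3,0,0,0],[4.5,-1.5,-0.3,0,0,0],[4.5,-1.5,-0.3,0,0,0],[4.5,-1.5,-0.3,0,0,0],[4.5,-1.5,-0.3,0,0,0]]]'

```text
time: 18.65
ee_pos: [447.3, 6.7, 285.4]
tcp_rot: [[0.513, 0.859, -0.002], [0.859, -0.513, 0.0], [-0.001, -0.002, -1.0]]
ft_force: [1.5, -0.2, -3.2]
grip_width: 0.176
finger_force: 59.9
```

Request:
servo_tool --series '[[[4.5,-1.6,-0.3,0,0,0],[4.5,-1.6,-0.3,0,0,0],[4,-1.4,-0.3,0,0,0],[2,-0.8,-0.2,0,0,-0.1],[0,0,0,0.007,0.005,-0.145],[0,0,0,0,0,-0.145],[0,0,0,0,0,-0.145],[0,0,0,0,0,-0.145]]]'

```text
time: 19.45
ee_pos: [477.8, 160.7, 295.8]
tcp_rot: [[-0.147, 0.989, -0.008], [0.989, 0.147, 0.006], [0.007, -0.007, -1.0]]
ft_force: [0.3, 0.2, -3.6]
grip_width: 0.17
finger_force: 59.9
```

Request:
servo_tool --series '[[[0,0,0,0,0,-0.145],[0,0,0,0,0,-0.145],[0,0,0,0,0,-0.145],[0,0,0,0,0,-0.05],[0,0,0,0,0,0],[0,0,0,0,0,0]]]'

```text
time: 20.05
ee_pos: [478.4, 160.7, 296.5]
tcp_rot: [[-0.585, 0.811, -0.007], [0.811, 0.585, 0.007], [0.009, -0.002, -1.0]]
ft_force: [1.4, 0.2, -3.3]
grip_width: 0.174
finger_force: 59.9
```

Run:
```python
from h import *; from kin import down
s=st(); from srch import *
phi=-.95; d=np.array([np.cos(phi),np.sin(phi)]); T=np.array([665,-53])-4.5*d
go([*(T-[40,0]),250],Rhor(phi,-1),s)
q=np.array(s["joint_pos"])
simpath(q,[((*(T-[40,0]),250),Rhor(phi,-1),14)])
```

```text
t 20.05 pos [478.4 160.7 296.5] 
 [[-0.585  0.811 -0.007]
 [ 0.811  0.585  0.007]
 [ 0.009 -0.002 -1.   ]] 
F [ 1.4  0.2 -3.3] w 16.3 ff 59.91662621498108 q [-0.69  0.35  0.44  1.81 -0.18  1.02  0.45]
go [622.4 -49.3 250. ] shift cm [-25.5   -0.61   4.42] rot [ 0.002 -1.58   0.004]
0 [-1.31  1.58  1.31  2.12  1.1   0.23 -1.3 ]
```

Request:
servo_tool --series '[[[-1.82,0,0.32,0,-0.113,0],[-1.77,0,0.52,0,-0.113,0],[-1.7,0,0.72,0,-0.113,0],[-1.61,0,0.9,0,-0.113,0],[-1.5,0,1.08,0,-0.113,0],[-1.37,0,1.24,0,-0.113,0],[-1.22,0,1.39,0,-0.113,0]]]'

```text
time: 20.75
ee_pos: [554.0, 58.9, 274.2]
tcp_rot: [[-0.413, 0.81, 0.417], [0.574, 0.587, -0.57], [-0.706, 0.004, -0.708]]
ft_force: [0.9, -0.8, -4.8]
grip_width: 0.174
finger_force: 59.9
```

Run:
```python
from h import *
st()
```

```text
t 20.75 pos [554.   58.9 274.2] 
 [[-0.413  0.81   0.417]
 [ 0.574  0.587 -0.57 ]
 [-0.706  0.004 -0.708]] 
F [ 0.9 -0.8 -4.8] w 16.3 ff 59.91600751876831 q [-1.22  0.62  0.88  2.04  0.56  0.61 -0.3 ]
```

Request:
servo_tool --series '[[[-1.06,0,1.52,0,-0.113,0],[-0.88,0,1.63,0,-0.113,0],[-0.69,0,1.71,0,-0.113,0],[-0.49,0,1.78,0,-0.113,0],[-0.29,0,1.82,0,-0.113,0],[-0.08,0,1.84,0,-0.113,0],[0.13,0,1.84,0,-0.113,0],[0,0,0,0,0,0]]]'

```text
time: 21.55
ee_pos: [626.4, -43.0, 242.0]
tcp_rot: [[-0.026, 0.81, 0.586], [0.005, 0.587, -0.81], [-1.0, -0.018, -0.02]]
ft_force: [0.2, 0.2, -4.8]
grip_width: 0.175
finger_force: 59.9
```

Request:
servo_tool --series '[[[0,0,0,0,0,0],[0,0,0,0,0,0]]]'

```text
time: 21.75
ee_pos: [625.9, -41.1, 253.5]
tcp_rot: [[-0.009, 0.811, 0.585], [0.024, 0.585, -0.811], [-1.0, 0.006, -0.024]]
ft_force: [0.7, 0.3, -2.3]
grip_width: 0.175
finger_force: 59.9
```

Run:
```python
from h import *
from srch import Rhor
s=st()
phi=-.95; d=np.array([np.cos(phi),np.sin(phi)]); T=np.array([665,-53])-4.5*d
go([*T,230],Rhor(phi,-1),s)
t=cap("top","t3"); sd=cap("side","s3"); 
im=np.hstack([cv2.resize(cv2.imread("pics/t3.png")[60:180,180:300],(400,400),interpolation=2),cv2.resize(cv2.imread("pics/s3.png")[70:230,240:400],(400,400),interpolation=2)]); cv2.imwrite("pics/c3.png",im)
for n,p in (("top",t),("side",sd)):
    print(n,"tubes",proj(p,[[666,-53,90],[665,21,90],[664,95,90]]).round(1).tolist(),"TCP",proj(p,s["ee_pos"]).round(1))
```

```text
t 21.75 pos [625.9 -41.1 253.5] 
 [[-0.009  0.811  0.585]
 [ 0.024  0.585 -0.811]
 [-1.     0.006 -0.024]] 
F [ 0.7  0.3 -2.3] w 16.4 ff 59.9177223443985 q [-1.29  1.55  1.27  2.13  1.06  0.26 -1.23]
go [662.4 -49.3 230. ] shift cm [2.29 2.46 2.85] rot [ 0.004 -0.025 -0.006]
top tubes [[251.6, 121.2], [227.9, 121.0], [204.2, 120.8]] TCP [[247.  116.5]]
side tubes [[326.3, 181.0], [318.5, 167.0], [311.4, 154.2]] TCP [[320.2 135.6]]
```

View pics/c3.png

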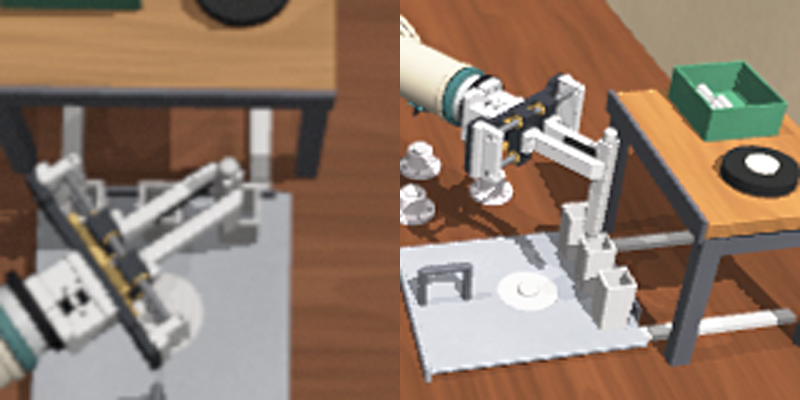

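The crops show the shaft held vertical just in front of and above tube 1, with its fingers clear of the shelf.

Request:
servo_tool --series '[[[0,0.8,0.9,0,-0.025,0],[0,0.8,0.9,0,0,0],[1.1,0.8,1,0,0,0],[1.1,0,0,0,0,0],[0,0,0,0,0,0],[0,0,0,0,0,0],[0,0,0,0,0,0]]]'

```text
time: 22.55
ee_pos: [661.3, -50.9, 230.0]
tcp_rot: [[0.003, 0.811, 0.584], [-0.003, 0.584, -0.811], [-1.0, 0.001, 0.005]]
ft_force: [-0.8, 0.5, -2.4]
grip_width: 0.175
finger_force: 59.9
```

Run:
```python
from h import *
from srch import Rhor
s=st(); R=np.array(s["tcp_rot"]); ax=np.array(s["ee_pos"])+4.5*R[:,2]; bot=ax+R[:,0]*105; topp=ax-R[:,0]*45
print("axis",ax.round(1),"bottom",bot.round(1),"top",topp.round(1))
t=cap("top","t4"); sd=cap("side","s4"); 
def crop(f,x0,y0,w): return cv2.resize(cv2.imread(f"pics/{f}.png")[y0:y0+w,x0:x0+w],(400,400),interpolation=2)
cv2.imwrite("pics/c4.png",np.hstack([crop("t4",220,90,60),crop("s4",285,110,90)]))
for n,p in (("top",t),("side",sd)):
    print(n,"tubes",proj(p,[[666,-53,90],[665,21,90]]).round(1).tolist(),"shaft top,bot",proj(p,[topp,bot]).round(1).tolist())
```

```text
t 22.55 pos [661.3 -50.9 230. ] 
 [[ 0.003  0.811  0.584]
 [-0.003  0.584 -0.811]
 [-1.     0.001  0.005]] 
F [-0.8  0.5 -2.4] w 16.5 ff 59.91783142089844 q [-1.23  1.61  1.24  2.04  1.04  0.3  -1.24]
axis [663.9 -54.5 230. ] bottom [664.3 -54.9 125. ] top [663.8 -54.4 275. ]
top tubes [[251.6, 121.2], [227.9, 121.0]] shaft top,bot [[252.2, 100.3], [252.2, 118.2]]
side tubes [[326.3, 181.0], [318.5, 167.0]] shaft top,bot [[335.7, 130.3], [327.7, 172.7]]
```

View pics/c4.png

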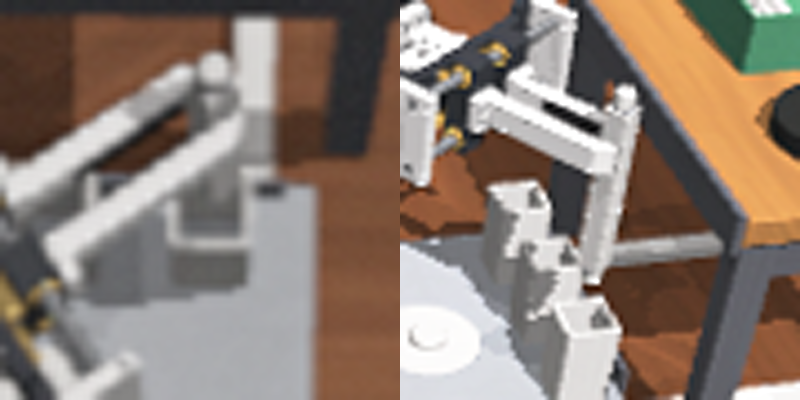

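The shaft bottom projects to about (329,173) and the tube 1 mouth to (327,182) in the side view. Both match the model, so it is aligned.

Request:
servo_tool --series '[[[0,0.15,0,0,0,0],[1.5,0,0,0,0,0],[1.5,0,0,0,0,0],[1,0,0,0,0,0],[1,0,0,0,0,0],[0,0,0,0,0,0],[0,0,0,0,0,0]]]'

```text
time: 23.35
ee_pos: [663.0, -50.2, 179.8]
tcp_rot: [[0.003, 0.811, 0.585], [-0.004, 0.585, -0.811], [-1.0, 0.0, 0.005]]
ft_force: [0.7, -0.1, -2.7]
grip_width: 0.176
finger_force: 59.9
```

Request:
servo_tool --series '[[[1,0,0,0,0,0],[1,0,0,0,0,0],[1,0,0,0,0,0],[1,0,0,0,0,0],[0,0,0,0,0,0],[0,0,0,0,0,0]]]'

```text
time: 23.95
ee_pos: [663.1, -50.2, 139.6]
tcp_rot: [[0.003, 0.811, 0.585], [-0.003, 0.585, -0.811], [-1.0, 0.0, 0.004]]
ft_force: [0.6, 0.4, -2.8]
grip_width: 0.172
finger_force: 59.9
```

Request:
servo_tool --series '[[[0,0,0,0,0,0],[0,0,0,0,0,0],[0,0,0,0,0,0],[0,0,-2,0,0,0],[0,0,-3,0,0,0],[0,0,-4,0,0,0],[-2,0,-1,0,0,0],[-4,0,0,0,0,0]]]' --fingers 4

```text
time: 24.75
ee_pos: [604.6, 34.1, 197.1]
tcp_rot: [[-0.002, 0.808, 0.589], [-0.002, 0.589, -0.808], [-1.0, -0.002, 0.001]]
ft_force: [0.3, 0.5, 1.4]
grip_width: 0.422
finger_force: 0.0
```

Request:
servo_tool --series '[[[-4,0,0,0,0,0],[-3,0,0,0,0,0],[-2,0,0,0,0,0],[0,0,0,0,0,0],[0,0,0,0,0,0]]]'

```text
time: 25.25
ee_pos: [604.1, 31.4, 288.8]
tcp_rot: [[0.003, 0.811, 0.585], [-0.001, 0.585, -0.811], [-1.0, 0.001, 0.003]]
ft_force: [-1.0, -0.8, -0.9]
grip_width: 0.424
finger_force: 0.0
```

```bash
cat > chk.py <<'E'
from h import *
# standing shafts and remaining lying shafts: network masks in top and side
def stand():
    for c in ("top","side"):
        p=cap(c); print(c)
        for r in optics.outline_of(p,"shaft1"):
            m=r["mask"]; ys,xs=np.where(m); col=np.median(p["color"][m],0).astype(int).tolist()
            print("  px c",xs.mean().round(1),ys.mean().round(1),"x",xs.min(),xs.max(),"y",ys.min(),ys.max(),col,round(r["confidence"],2))
        print("  expect upright top/bottom(z90) tubes1-3",proj(p,[[666,-53,170],[666,-53,90],[665,21,170],[665,21,90],[664,95,170],[664,95,90]]).round().tolist())
E
python3 - <<'E'
from h import *
from chk import stand
st(); stand()
E
```

```text
t 25.25 pos [604.1  31.4 288.8] 
 [[ 0.003  0.811  0.585]
 [-0.001  0.585 -0.811]
 [-1.     0.001  0.003]] 
F [-1.  -0.8 -0.9] w 39.9 ff 0.0 q [-1.38  1.37  1.13  2.07  0.96  0.56 -1.06]
top
  px c 341.4 276.8 x 325 358 y 259 295 [43, 42, 45] 0.8
  px c 408.0 224.2 x 387 428 y 216 233 [243, 229, 121] 0.78
  px c 343.7 111.3 x 310 359 y 106 115 [192, 67, 61] 0.75
  px c 355.5 159.2 x 334 377 y 150 169 [211, 208, 206] 0.6
  px c 253.1 120.9 x 247 259 y 116 125 [112, 111, 110] 0.59
  expect upright top/bottom(z90) tubes1-3 [[252.0, 113.0], [252.0, 121.0], [226.0, 112.0], [228.0, 121.0], [201.0, 112.0], [204.0, 121.0]]
side
  px c 264.5 365.2 x 259 269 y 345 383 [255, 254, 60] 0.89
  px c 298.5 291.3 x 282 315 y 270 313 [251, 251, 250] 0.75
  px c 175.3 304.7 x 154 197 y 283 326 [39, 39, 41] 0.68
  expect upright top/bottom(z90) tubes1-3 [[330.0, 160.0], [326.0, 181.0], [322.0, 147.0], [319.0, 167.0], [314.0, 134.0], [311.0, 154.0]]
```

Request:
servo_tool --series '[[[0,0,-1.84,0,0.113,0],[0.08,0,-1.84,0,0.113,0],[0.29,0,-1.82,0,0.113,0],[0.49,0,-1.78,0,0.113,0],[0.69,0,-1.71,0,0.113,0],[0.88,0,-1.63,0,0.113,0],[1.06,0,-1.52,0,0.113,0],[1.22,0,-1.39,0,0.113,0]]]'

```text
time: 26.25
ee_pos: [517.1, 152.0, 297.7]
tcp_rot: [[-0.46, 0.811, 0.362], [0.638, 0.585, -0.5], [-0.617, 0.0, -0.787]]
ft_force: [-0.9, 0.5, -0.8]
grip_width: 0.425
finger_force: 0.0
```

Request:
servo_tool --series '[[[1.37,0,-1.24,0,0.113,0],[1.5,0,-1.08,0,0.113,0],[1.61,0,-0.9,0,0.113,0],[1.7,0,-0.72,0,0.113,0],[1.77,0,-0.52,0,0.113,0],[1.82,0,-0.32,0,0.113,0],[0,0,0,0,0,0],[0,0,0,0,0,0]]]'

```text
time: 27.05
ee_pos: [453.5, 239.5, 304.3]
tcp_rot: [[-0.583, 0.812, -0.004], [0.812, 0.583, 0.004], [0.005, -0.001, -1.0]]
ft_force: [-0.5, 0.3, 0.1]
grip_width: 0.423
finger_force: 0.0
```

Run:
```python
from h import *; from kin import down
from chk import stand
s=st(); p=cap("top","t5"); S=shafts(p); p=cap("side","s5"); S=shafts(p)
go([470,-330,280],down(.75),s)
def crop(f,x0,y0,w): return cv2.resize(cv2.imread(f"pics/{f}.png")[y0:y0+w,x0:x0+w],(400,400),interpolation=2)
cv2.imwrite("pics/c5.png",np.hstack([crop("t5",190,80,100),crop("s5",270,120,100)]))
```

```text
t 27.05 pos [453.5 239.5 304.3] 
 [[-0.583  0.812 -0.004]
 [ 0.812  0.583  0.004]
 [ 0.005 -0.001 -1.   ]] 
F [-0.5  0.3  0.1] w 39.7 ff 0.0 q [-0.82  0.35  0.39  1.78 -0.16  1.04  0.26]
shaft [ 360.4 -560.4   11. ] th 1.233 L 152 [238, 224, 117] 0.83 [408. 224.] 
shaft [ 494.5 -365.6   11. ] th 0.748 L 146 [214, 211, 209] 0.61 [346. 182.] 
shaft [ 189.7 -345.4   11. ] th 0.776 L 141 [44, 43, 45] 0.61 [341. 277.] 
shaft [ 566.5 -396.9   11. ] th 1.213 L 149 [211, 208, 206] 0.52 [356. 160.] 
shaft [ 567.8 -400.    11. ] th 1.22 L 153 [253, 253, 253] 0.94 [331. 298.] 
shaft [ 188.1 -350.7   11. ] th 0.757 L 152 [42, 42, 44] 0.89 [176. 304.] 
shaft [ 493.4 -369.5   11. ] th 0.771 L 149 [253, 253, 252] 0.73 [298. 291.] 
go [ 470 -330  280] shift cm [-47.23 -31.89   2.22] rot [-0.005 -0.003  1.444]
```

View pics/c5.png

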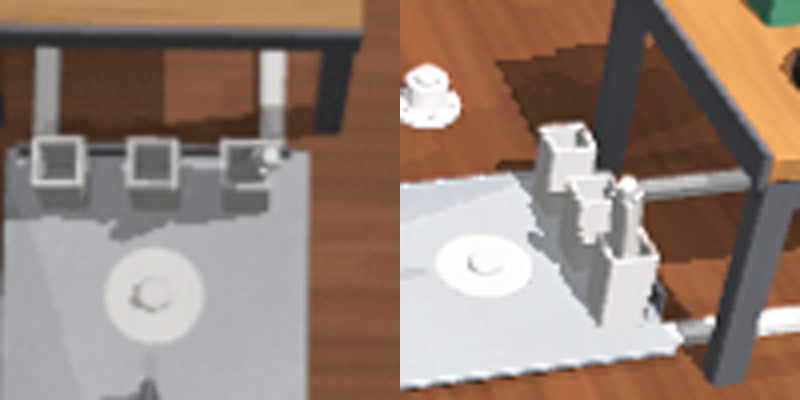

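Request:
servo_tool --series '[[[-2,-1.4,0.1,0,0,0.1],[-3,-3.8,0.2,0,0,0.145],[0,0,0,0,0,0.145],[0,0,0,0,0,0.145],[0,0,0,0,0,0.145],[0,0,0,0,0,0.145],[0,0,0,0,0,0.145],[0,0,0,0,0,0]]]'

```text
time: 28.05
ee_pos: [435.5, 171.8, 301.5]
tcp_rot: [[0.338, 0.941, -0.004], [0.941, -0.337, 0.005], [0.004, -0.005, -1.0]]
ft_force: [-0.8, -1.3, -0.4]
grip_width: 0.428
finger_force: 0.0
```

Run:
```python
from h import *; from kin import down
s=st(); go([470,-330,280],down(.75),s)
```

```text
t 28.05 pos [435.5 171.8 301.5] 
 [[ 0.338  0.941 -0.004]
 [ 0.941 -0.337  0.005]
 [ 0.004 -0.005 -1.   ]] 
F [-0.8 -1.3 -0.4] w 40.2 ff 0.0 q [-0.91  0.31  0.65  1.89 -0.23  1.01 -0.51]
go [ 470 -330  280] shift cm [-46.08  20.19   1.86] rot [-0.006 -0.002  0.477]
```

Shaft 1 stands in tube 1 with a slight lean. The tube mouths project to (204.5,120.5), (228,120) and (252,120), as predicted.

Request:
servo_tool --series '[[[-2.5,1.1,0.1,0,0,0],[-4.5,1.95,0.2,0,0,0],[-4.5,1.95,0.2,0,0,0],[-4.5,1.95,0.2,0,0,0],[-4.5,1.95,0.2,0,0,0],[-4.5,1.95,0.2,0,0,0],[-4.5,1.95,0.2,0,0,0],[-4.5,1.95,0.2,0,0,0]]]' --fingers 5

```text
time: 28.85
ee_pos: [459.5, -199.9, 284.0]
tcp_rot: [[0.334, 0.943, -0.004], [0.943, -0.334, 0.007], [0.005, -0.006, -1.0]]
ft_force: [-0.1, 0.5, -0.3]
grip_width: 0.535
finger_force: 0.0
```

Request:
servo_tool --series '[[[-4.5,1.95,0.2,0,0,0.1],[-4,1.7,0.2,0,0,0.119],[-1.5,0.7,0,0,0,0.119],[0,0,0,-0.006,0,0.119],[0,0,0,0,0,0.02],[0,0,0,0,0,0],[0,0,0,0,0,0]]]'

```text
time: 29.55
ee_pos: [459.0, -306.3, 279.3]
tcp_rot: [[0.73, 0.684, 0.0], [0.684, -0.73, 0.003], [0.003, -0.002, -1.0]]
ft_force: [0.4, 0.5, -0.0]
grip_width: 0.532
finger_force: 0.0
```

```bash
cat >> h.py <<'E'
def plan(z=60):
    from kin import down
    s=st(); p=cap("wrist")
    for c in shafts(p):
        if c["col"][2]>190 and 120<c["L"]<170:
            u=np.array([np.cos(c["th"]),np.sin(c["th"])]); g=c["c"][:2]-30*u; go([*g,z],down(c["th"]),s)
E
python3 -c "from h import *; plan()"
```

```text
t 29.55 pos [ 459.  -306.3  279.3] 
 [[ 0.73   0.684  0.   ]
 [ 0.684 -0.73   0.003]
 [ 0.003 -0.002 -1.   ]] 
F [ 0.4  0.5 -0. ] w 50.0 ff 0.0 q [ 0.02  0.53  0.81  1.73 -0.43  1.08  0.16]
shaft [ 496.8 -368.8   11. ] th 0.768 L 148 [255, 255, 255] 0.92 [298. 176.] 
shaft [ 569.4 -399.5   11. ] th 1.181 L 150 [255, 255, 255] 0.88 [345. 156.] 
shaft [ 229.  -314.2   11. ] th 0.668 L 49 [58, 54, 58] 0.7 [164. 268.] 
go [ 475.2 -389.7   60. ] shift cm [-4.57  7.24 21.91] rot [-0.002 -0.003 -0.015]
go [ 558.  -427.2   60. ] shift cm [-1.1  15.64 21.9 ] rot [-0.001 -0.003 -0.428]
```

Request:
servo_tool --series '[[[-2.3,3.6,3,0,0,-0.01],[-2.25,3.6,2.5,0,0,0],[0,0,4.5,0,0,0],[0,0,4.5,0,0,0],[0,0,4.5,0,0,0],[0,0,3,0,0,0],[0,0,0,0,0,0],[0,0,0,0,0,0]]]'

```text
time: 30.45
ee_pos: [474.7, -388.8, 61.0]
tcp_rot: [[0.725, 0.688, 0.001], [0.688, -0.725, 0.002], [0.002, -0.001, -1.0]]
ft_force: [0.8, 1.0, 0.2]
grip_width: 0.532
finger_force: 0.0
```

```bash
python3 -c "
from h import *; from kin import down
s=st(); go([474.5,-389.6,13.5],down(.758),s)"
```

```text
t 30.45 pos [ 474.7 -388.8   61. ] 
 [[ 0.725  0.688  0.001]
 [ 0.688 -0.725  0.002]
 [ 0.002 -0.001 -1.   ]] 
F [0.8 1.  0.2] w 50.0 ff 0.0 q [ 0.3   0.86  0.59  1.76 -0.68  0.74  0.43]
go [ 474.5 -389.6   13.5] shift cm [-0.07  0.05  4.75] rot [-0.001 -0.002  0.001]
```

Request:
servo_tool --series '[[[0,0.05,3,0,0,0],[0,0,1.5,0,0,0],[0,0,0.25,0,0,0],[0,0,0,0,0,0],[0,0,0,0,0,0]]]'

```text
time: 30.95
ee_pos: [475.4, -389.5, 14.3]
tcp_rot: [[0.726, 0.688, 0.002], [0.688, -0.726, 0.001], [0.002, 0.001, -1.0]]
ft_force: [0.3, 0.0, -0.4]
grip_width: 0.535
finger_force: 0.0
```

Request:
servo_tool --series '[[[0,0,0,0,0,0],[0,0,0,0,0,0],[0,0,0,0,0,0],[0,0,0,0,0,0],[0,0,0,0,0,0],[0,0,0,0,0,0]]]' --fingers 0 --force 60

```text
time: 31.55
ee_pos: [474.8, -388.8, 13.0]
tcp_rot: [[0.726, 0.688, 0.001], [0.688, -0.726, 0.003], [0.002, -0.001, -1.0]]
ft_force: [0.1, 0.2, 1.0]
grip_width: 0.172
finger_force: 60.0
```

Request:
servo_tool --series '[[[0,0,-1,0,0,0],[0,0,-3,0,0,0],[0,0,-4.5,0,0,0],[0,0,-4.5,0,0,0],[0,0,-4.5,0,0,0],[0,0,-4.5,0,0,0],[0,0,-4,0,0,0],[1,-1,-2,0,0,0]]]'

```text
time: 32.35
ee_pos: [474.5, -378.4, 297.4]
tcp_rot: [[0.728, 0.685, 0.004], [0.685, -0.728, -0.003], [0.001, 0.005, -1.0]]
ft_force: [1.0, -0.7, -2.4]
grip_width: 0.177
finger_force: 60.0
```

Request:
servo_tool --series '[[[3.2,-3.3,0,0,0,0],[3.2,-3.3,0,0,0,0],[3.2,-3.3,0,0,0,0],[3.2,-3.3,0,0,0,0],[3.2,-3.3,0,0,0,0],[3.2,-3.3,0,0,0,0],[3.2,-3.3,0,0,0,0],[3.2,-3.3,0,0,0,0]]]'

```text
time: 33.15
ee_pos: [478.4, -5.9, 294.3]
tcp_rot: [[0.726, 0.687, 0.0], [0.687, -0.726, 0.003], [0.002, -0.002, -1.0]]
ft_force: [1.1, 0.3, -2.6]
grip_width: 0.172
finger_force: 60.0
```

Request:
servo_tool --series '[[[3.2,-3.3,0,0,0,0],[3.2,-3.3,0,0,0,0],[3.2,-3.3,0,0,0,-0.1],[2,-2,0,0,0,-0.143],[0,0,0,0,0,-0.143],[0,0,0,0,0,-0.143],[0,0,0,0,0,-0.143],[0,0,0,0,0,-0.143]]]'

```text
time: 33.95
ee_pos: [478.3, 158.0, 294.6]
tcp_rot: [[-0.008, 1.0, 0.0], [1.0, 0.008, 0.002], [0.002, 0.0, -1.0]]
ft_force: [0.2, -0.3, -2.4]
grip_width: 0.171
finger_force: 60.0
```

Request:
servo_tool --series '[[[0,0,0,0,0,-0.143],[0,0,0,0,0,-0.143],[0,0,0,0,0,-0.143],[0,0,0,0,0,-0.143],[0,0,0,0,0,-0.05],[0,0,0,0,0,0],[0,0,0,0,0,0]]]'

```text
time: 34.65
ee_pos: [478.6, 158.0, 294.6]
tcp_rot: [[-0.583, 0.812, 0.0], [0.812, 0.583, 0.002], [0.002, 0.002, -1.0]]
ft_force: [0.1, -0.1, -2.9]
grip_width: 0.178
finger_force: 60.0
```

Run:
```python
from h import *; from srch import *
s=st()
phi=-.95; d=np.array([np.cos(phi),np.sin(phi)]); T=np.array([666,21])-4.5*d
go([*(T-[40,0]),250],Rhor(phi,-1),s)
```

```text
t 34.65 pos [478.6 158.  294.6] 
 [[-0.583  0.812  0.   ]
 [ 0.812  0.583  0.002]
 [ 0.002  0.002 -1.   ]] 
F [ 0.1 -0.1 -2.9] w 16.7 ff 59.99753952026367 q [-0.72  0.36  0.49  1.82 -0.2   1.01  0.46]
go [623.4  24.7 250. ] shift cm [-19.28   3.97   4.43] rot [ 0.003 -1.573 -0.   ]
```

Request:
servo_tool --series '[[[-1.38,0.28,0.32,0,-0.112,0],[-1.33,0.28,0.47,0,-0.112,0],[-1.27,0.28,0.62,0,-0.112,0],[-1.19,0.28,0.76,0,-0.112,0],[-1.1,0.28,0.89,0,-0.112,0],[-0.99,0.28,1,0,-0.112,0],[-0.87,0.28,1.11,0,-0.112,0]]]'

```text
time: 35.35
ee_pos: [551.5, 92.9, 272.2]
tcp_rot: [[-0.411, 0.811, 0.417], [0.576, 0.585, -0.571], [-0.707, 0.006, -0.707]]
ft_force: [0.0, -0.0, -3.7]
grip_width: 0.173
finger_force: 60.0
```

Request:
servo_tool --series '[[[-0.74,0.28,1.2,0,-0.112,0],[-0.6,0.28,1.28,0,-0.112,0],[-0.46,0.28,1.34,0,-0.112,0],[-0.3,0.28,1.38,0,-0.112,0],[-0.14,0.28,1.41,0,-0.112,0],[0.02,0.28,1.41,0,-0.112,0],[0.17,0.28,1.4,0,-0.112,0],[0,0,0,0,0,0]]]'

```text
time: 36.15
ee_pos: [624.2, 25.3, 240.0]
tcp_rot: [[-0.011, 0.809, 0.588], [-0.01, 0.588, -0.809], [-1.0, -0.015, 0.002]]
ft_force: [-0.4, 0.5, -3.1]
grip_width: 0.17
finger_force: 60.0
```

Request:
servo_tool --series '[[[0,0,0,0,0,0],[0,0,0,0,0,0],[0,0,0,0,0,0]]]'

```text
time: 36.45
ee_pos: [623.2, 26.3, 250.8]
tcp_rot: [[0.002, 0.811, 0.585], [0.014, 0.585, -0.811], [-1.0, 0.01, -0.01]]
ft_force: [1.0, -0.3, -2.3]
grip_width: 0.174
finger_force: 60.0
```

Run:
```python
from h import *; from srch import *
s=st()
phi=-.95; d=np.array([np.cos(phi),np.sin(phi)]); T=np.array([666,21])-4.5*d
go([*T,230],Rhor(phi,-1),s)
```

```text
t 36.45 pos [623.2  26.3 250.8] 
 [[ 0.002  0.811  0.585]
 [ 0.014  0.585 -0.811]
 [-1.     0.01  -0.01 ]] 
F [ 1.  -0.3 -2.3] w 16.4 ff 59.99884486198425 q [-1.38  1.55  1.26  2.03  0.63  0.4  -0.8 ]
go [663.4  24.7 230. ] shift cm [2.08 3.14 2.51] rot [ 0.004 -0.01  -0.01 ]
```

Request:
servo_tool --series '[[[0,1.6,1.3,0,-0.01,-0.005],[0,1.6,1.2,0,0,0],[1,0,0,0,0,0],[1,0,0,0,0,0],[0,0,0,0,0,0],[0,0,0,0,0,0],[0,0,0,0,0,0]]]'

```text
time: 37.15
ee_pos: [663.3, 23.8, 228.8]
tcp_rot: [[0.001, 0.811, 0.585], [-0.006, 0.585, -0.811], [-1.0, -0.003, 0.006]]
ft_force: [-0.7, -0.4, -2.9]
grip_width: 0.175
finger_force: 60.0
```

```bash
cat >> h.py <<'E'
def over(tube,off=105):
    s=st(); R=np.array(s["tcp_rot"]); ax=np.array(s["ee_pos"])+4.5*R[:,2]; bot=ax+R[:,0]*off; e=np.array([*tube,bot[2]])-bot
    print("bottom",bot.round(1),"err to tube",e.round(1),"tool",(R.T@np.array([e[0],e[1],0])/10).round(2))
    p=cap("side"); print("side px bottom exp",proj(p,bot).round(1))
E
python3 -c "from h import *; over((666,21))"
```

```text
t 37.15 pos [663.3  23.8 228.8] 
 [[ 0.001  0.811  0.585]
 [-0.006  0.585 -0.811]
 [-1.    -0.003  0.006]] 
F [-0.7 -0.4 -2.9] w 16.5 ff 59.99888777732849 q [-1.32  1.59  1.24  1.93  0.62  0.43 -0.8 ]
bottom [666.   19.6 123.9] err to tube [-0.   1.4  0. ] tool [-0.    0.08 -0.12]
side px bottom exp [[320.4 158.9]]
```

Request:
servo_tool --series '[[[0,0.08,-0.12,0,0,0],[1.5,0,0,0,0,0],[1.5,0,0,0,0,0],[1,0,0,0,0,0],[1,0,0,0,0,0],[0,0,0,0,0,0],[0,0,0,0,0,0]]]'

```text
time: 37.9
ee_pos: [663.7, 24.7, 178.5]
tcp_rot: [[0.001, 0.811, 0.585], [-0.007, 0.585, -0.811], [-1.0, -0.003, 0.006]]
ft_force: [0.9, -0.0, -1.4]
grip_width: 0.175
finger_force: 60.0
```

Request:
servo_tool --series '[[[1,0,0,0,0,0],[1,0,0,0,0,0],[1,0,0,0,0,0],[1,0,0,0,0,0],[0,0,0,0,0,0],[0,0,0,0,0,0]]]'

```text
time: 38.5
ee_pos: [663.7, 24.5, 138.4]
tcp_rot: [[0.001, 0.811, 0.585], [-0.007, 0.585, -0.811], [-1.0, -0.003, 0.006]]
ft_force: [-0.3, -0.3, -2.5]
grip_width: 0.176
finger_force: 60.0
```

Request:
servo_tool --series '[[[0,0,0,0,0,0],[0,0,0,0,0,0],[0,0,0,0,0,0],[0,0,-2,0,0,0],[0,0,-3,0,0,0],[0,0,-4,0,0,0],[-2,0,-1,0,0,0],[-4,0,0,0,0,0]]]' --fingers 4

```text
time: 39.3
ee_pos: [605.3, 109.2, 195.6]
tcp_rot: [[-0.004, 0.808, 0.589], [-0.006, 0.589, -0.808], [-1.0, -0.007, 0.003]]
ft_force: [0.5, -0.4, 0.7]
grip_width: 0.426
finger_force: 0.0
```

Request:
servo_tool --series '[[[-4,0,0,0,0,0],[-3,0,0,0,0,0],[-2,0,0,0,0,0],[0,0,0,0,0,0],[0,0,0,0,0,0]]]'

```text
time: 39.8
ee_pos: [605.1, 106.6, 287.3]
tcp_rot: [[0.001, 0.811, 0.585], [-0.005, 0.585, -0.811], [-1.0, -0.002, 0.004]]
ft_force: [0.6, -0.6, -0.9]
grip_width: 0.422
finger_force: 0.0
```

Request:
servo_tool --series '[[[-0.17,-0.28,-1.4,0,0.112,0],[-0.02,-0.28,-1.41,0,0.112,0],[0.14,-0.28,-1.41,0,0.112,0],[0.3,-0.28,-1.38,0,0.112,0],[0.46,-0.28,-1.34,0,0.112,0],[0.6,-0.28,-1.28,0,0.112,0],[0.74,-0.28,-1.2,0,0.112,0],[0.87,-0.28,-1.11,0,0.112,0]]]'

```text
time: 40.6
ee_pos: [520.3, 186.0, 300.3]
tcp_rot: [[-0.459, 0.81, 0.364], [0.631, 0.586, -0.509], [-0.625, -0.004, -0.78]]
ft_force: [-0.2, -0.1, -0.4]
grip_width: 0.424
finger_force: 0.0
```

Request:
servo_tool --series '[[[0.99,-0.28,-1,0,0.112,0],[1.1,-0.28,-0.89,0,0.112,0],[1.19,-0.28,-0.76,0,0.112,0],[1.27,-0.28,-0.62,0,0.112,0],[1.33,-0.28,-0.47,0,0.112,0],[1.38,-0.28,-0.32,0,0.112,0],[0,0,0,0,0,0],[0,0,0,0,0,0]]]' --fingers 5

```text
time: 41.4
ee_pos: [458.5, 242.6, 309.3]
tcp_rot: [[-0.584, 0.812, 0.002], [0.812, 0.584, -0.011], [-0.01, -0.005, -1.0]]
ft_force: [-1.1, 0.3, 0.2]
grip_width: 0.531
finger_force: 0.0
```

Request:
servo_tool --series '[[[0,0,0,0,0,0.141],[0,0,0,0,0,0.141],[0,0,0,0,0,0.141],[0,0,0,0,0,0.141],[0,0,0,0,0,0.141],[0,0,0,0,0,0.141],[0,0,0,0,0,0.141],[0,0,0,0,0,0]]]'

```text
time: 42.2
ee_pos: [457.6, 244.3, 309.1]
tcp_rot: [[0.352, 0.936, 0.002], [0.936, -0.352, -0.012], [-0.011, 0.006, -1.0]]
ft_force: [-1.2, 0.1, 0.2]
grip_width: 0.532
finger_force: 0.0
```

Run:
```python
from h import *; from kin import down
s=st(); shafts(cap("top")); shafts(cap("side"))
go([530,-370,270],down(1.19),s)
```

```text
t 42.2 pos [457.6 244.3 309.1] 
 [[ 0.352  0.936  0.002]
 [ 0.936 -0.352 -0.012]
 [-0.011  0.006 -1.   ]] 
F [-1.2  0.1  0.2] w 50.0 ff 0.0 q [-1.11  0.44  0.82  1.76 -0.34  1.1  -0.53]
shaft [ 570.3 -395.2   11. ] th 1.198 L 146 [211, 208, 206] 0.81 [355. 159.] 
shaft [ 361.4 -560.3   11. ] th 1.204 L 144 [242, 230, 121] 0.68 [408. 224.] 
shaft [ 191.  -346.7   11. ] th 0.759 L 150 [46, 44, 46] 0.68 [342. 277.] 
shaft [702.6  31.4  11. ] th 0.03 L 45 [130, 128, 127] 0.48 [226. 118.] 
shaft [ 187.8 -350.6   11. ] th 0.737 L 148 [41, 41, 43] 0.9 [176. 304.] 
shaft [ 370.  -530.7   11. ] th 1.239 L 83 [255, 255, 62] 0.69 [265. 364.] edge
shaft [732.6 168.5  11. ] th 1.149 L 149 [187, 185, 184] 0.67 [320. 159.] 
shaft [720.1  68.2  11. ] th 1.231 L 110 [184, 181, 180] 0.62 [326. 176.] 
shaft [ 567.2 -400.2   11. ] th 1.189 L 148 [253, 253, 253] 0.56 [331. 297.] 
shaft [574.7  22.4  11. ] th 0.185 L 331 [223, 224, 230] 0.53 [288. 188.] 
go [ 530 -370  270] shift cm [-54.9   28.39   4.67] rot [0.006 0.011 0.021]
```

Request:
servo_tool --series '[[[-2.4,1.2,0.2,0.006,0.011,0.021],[-4.4,2.3,0.4,0,0,0],[-4.4,2.3,0.4,0,0,0],[-4.4,2.3,0.4,0,0,0],[-4.4,2.3,0.4,0,0,0],[-4.4,2.3,0.4,0,0,0],[-4.4,2.3,0.4,0,0,0],[-4.4,2.3,0.4,0,0,0]]]'

```text
time: 43.2
ee_pos: [495.4, -131.1, 279.1]
tcp_rot: [[0.372, 0.928, 0.001], [0.928, -0.372, 0.004], [0.004, -0.0, -1.0]]
ft_force: [0.4, 1.1, 0.6]
grip_width: 0.532
finger_force: 0.0
```

Request:
servo_tool --series '[[[-4.4,2.3,0.4,0,0,0],[-4.4,2.3,0.4,0,0,0],[-4.4,2.3,0.4,0,0,0],[-4.4,2.3,0.4,0,0,0],[-3.5,1.8,0.2,0,0,0],[0,0,0,0,0,0],[0,0,0,0,0,0],[0,0,0,0,0,0]]]'

```text
time: 44.0
ee_pos: [518.9, -364.4, 260.0]
tcp_rot: [[0.372, 0.928, 0.001], [0.928, -0.372, 0.006], [0.006, -0.001, -1.0]]
ft_force: [0.4, 0.0, 0.4]
grip_width: 0.529
finger_force: 0.0
```

```bash
python3 -c "from h import *; plan()"
```

```text
t 44.0 pos [ 518.9 -364.4  260. ] 
 [[ 0.372  0.928  0.001]
 [ 0.928 -0.372  0.006]
 [ 0.006 -0.001 -1.   ]] 
F [0.4 0.  0.4] w 49.8 ff 0.0 q [ 0.17  0.66  0.72  1.52 -0.47  1.14  0.6 ]
shaft [ 358.3 -569.5   11. ] th 1.221 L 142 [255, 255, 0] 0.73 [210. 312.] 
shaft [ 190.5 -350.1   11. ] th 0.75 L 156 [57, 54, 59] 0.73 [ 59. 237.] 
shaft [ 569.5 -399.6   11. ] th 1.19 L 148 [255, 255, 255] 0.58 [292. 178.] 
go [ 558.4 -427.4   60. ] shift cm [-4.49  6.03 19.97] rot [-0.001 -0.006 -0.001]
```

Request:
servo_tool --series '[[[-2.3,3,3,0,-0.006,0],[-2.2,3,2,0,0,0],[0,0,4.5,0,0,0],[0,0,4.5,0,0,0],[0,0,4,0,0,0],[0,0,2,0,0,0],[0,0,0,0,0,0],[0,0,0,0,0,0]]]'

```text
time: 44.9
ee_pos: [557.9, -429.8, 61.0]
tcp_rot: [[0.373, 0.928, -0.001], [0.928, -0.373, -0.002], [-0.002, -0.0, -1.0]]
ft_force: [0.3, -0.7, 0.9]
grip_width: 0.533
finger_force: 0.0
```

```bash
python3 -c "
from h import *; from kin import down
s=st(); go([558,-427.3,13.5],down(1.19),s)"
```

```text
t 44.9 pos [ 557.9 -429.8   61. ] 
 [[ 0.373  0.928 -0.001]
 [ 0.928 -0.373 -0.002]
 [-0.002 -0.    -1.   ]] 
F [ 0.3 -0.7  0.9] w 50.1 ff 0.0 q [ 0.31  0.96  0.59  1.48 -0.62  0.89  0.72]
go [ 558.  -427.3   13.5] shift cm [ 0.24 -0.08  4.74] rot [-0.     0.002 -0.001]
```

Request:
servo_tool --series '[[[0.24,-0.08,3,0,0,0],[0,0,1.5,0,0,0],[0,0,0.25,0,0,0],[0,0,0,0,0,0],[0,0,0,0,0,0]]]'

```text
time: 45.4
ee_pos: [557.8, -428.8, 14.1]
tcp_rot: [[0.374, 0.927, 0.0], [0.927, -0.374, -0.003], [-0.003, 0.001, -1.0]]
ft_force: [-0.1, 0.1, -0.3]
grip_width: 0.535
finger_force: 0.0
```

Request:
servo_tool --series '[[[0,0,0,0,0,0],[0,0,0,0,0,0],[0,0,0,0,0,0],[0,0,0,0,0,0],[0,0,0,0,0,0],[0,0,0,0,0,0]]]' --fingers 0 --force 60

```text
time: 46.0
ee_pos: [557.2, -428.0, 12.7]
tcp_rot: [[0.374, 0.927, -0.001], [0.927, -0.374, -0.002], [-0.002, -0.001, -1.0]]
ft_force: [0.0, 0.6, 0.3]
grip_width: 0.178
finger_force: 60.0
```

Request:
servo_tool --series '[[[0,0,-1,0,0,0],[0,0,-3,0,0,0],[0,0,-4.5,0,0,0],[0,0,-4.5,0,0,0],[0,0,-4.5,0,0,0],[0,0,-4.5,0,0,0],[0,0,-4,0,0,0],[2,-1.1,-2,0,0,0]]]'

```text
time: 46.8
ee_pos: [553.7, -409.3, 297.1]
tcp_rot: [[0.378, 0.926, 0.002], [0.926, -0.378, -0.009], [-0.007, 0.005, -1.0]]
ft_force: [-0.2, 1.0, -2.8]
grip_width: 0.173
finger_force: 60.0
```

Request:
servo_tool --series '[[[4,-2.2,0,0,0,0],[4,-2.3,0,0,0,0],[4,-2.3,0,0,0,0],[4,-2.3,0,0,0,0],[4,-2.3,0,0,0,0],[4,-2.3,0,0,0,0],[4,-2.2,0,0,0,0],[4,-2.2,0,0,0,0]]]'

```text
time: 47.6
ee_pos: [505.5, -38.6, 292.3]
tcp_rot: [[0.375, 0.927, -0.002], [0.927, -0.375, -0.001], [-0.002, -0.002, -1.0]]
ft_force: [1.9, -0.2, -3.0]
grip_width: 0.171
finger_force: 60.0
```

Request:
servo_tool --series '[[[4,-2.2,0,0,0,0],[4,-2.2,0,0,0,0],[4,-2.2,0,0,0,0],[4,-2.2,0,0,0,0],[1.6,-1.1,0,0,0,-0.143],[0,0,0,0,0,-0.143],[0,0,0,0,0,-0.143],[0,0,0,0,0,-0.143]]]'

```text
time: 48.4
ee_pos: [480.0, 159.8, 291.9]
tcp_rot: [[-0.193, 0.981, -0.002], [0.981, 0.193, -0.002], [-0.001, -0.003, -1.0]]
ft_force: [-0.4, 0.8, -3.1]
grip_width: 0.177
finger_force: 60.0
```

Request:
servo_tool --series '[[[0,0,0,0,0,-0.143],[0,0,0,0,0,-0.143],[0,0,0,0,0,-0.143],[0,0,0,0,0,0],[0,0,0,0,0,0]]]'

```text
time: 48.9
ee_pos: [480.5, 159.5, 292.0]
tcp_rot: [[-0.576, 0.818, -0.002], [0.818, 0.576, -0.001], [-0.0, -0.002, -1.0]]
ft_force: [-0.4, -0.3, -3.4]
grip_width: 0.176
finger_force: 60.0
```

Run:
```python
from h import *; from srch import *
s=st()
phi=-.95; d=np.array([np.cos(phi),np.sin(phi)]); T=np.array([665,95])-4.5*d
go([*(T-[40,0]),250],Rhor(phi,-1),s)
```

```text
t 48.9 pos [480.5 159.5 292. ] 
 [[-0.576  0.818 -0.002]
 [ 0.818  0.576 -0.001]
 [-0.    -0.002 -1.   ]] 
F [-0.4 -0.3 -3.4] w 16.5 ff 59.99620735645294 q [-0.77  0.38  0.56  1.82 -0.23  1.01  0.49]
go [622.4  98.7 250. ] shift cm [-13.14   8.11   4.19] rot [-0.007 -1.571 -0.004]
```

Request:
servo_tool --series '[[[-0.94,0.58,0.3,-0.007,-0.112,0],[-0.9,0.58,0.4,0,-0.112,0],[-0.85,0.58,0.5,0,-0.112,0],[-0.79,0.58,0.59,0,-0.112,0],[-0.72,0.58,0.68,0,-0.112,0],[-0.64,0.58,0.75,0,-0.112,0],[-0.55,0.58,0.82,0,-0.112,0]]]'

```text
time: 49.6
ee_pos: [552.3, 131.2, 271.6]
tcp_rot: [[-0.403, 0.815, 0.416], [0.579, 0.579, -0.574], [-0.708, 0.01, -0.706]]
ft_force: [0.3, -0.3, -4.9]
grip_width: 0.173
finger_force: 60.0
```

Request:
servo_tool --series '[[[-0.45,0.58,0.88,0,-0.112,0],[-0.35,0.58,0.92,0,-0.112,0],[-0.25,0.58,0.96,0,-0.112,0],[-0.14,0.58,0.98,0,-0.112,0],[-0.03,0.58,0.99,0,-0.112,0],[0.08,0.58,0.98,0,-0.112,0],[0.19,0.58,0.97,0,-0.112,0],[0,0,0,0,0,0]]]'

```text
time: 50.4
ee_pos: [624.4, 100.7, 241.7]
tcp_rot: [[-0.004, 0.812, 0.583], [-0.005, 0.583, -0.812], [-1.0, -0.006, 0.002]]
ft_force: [0.1, 0.2, -5.4]
grip_width: 0.175
finger_force: 60.0
```

Request:
servo_tool --series '[[[0,0,0,0,0,0],[0,0,0,0,0,0],[0,0,0,0,0,0]]]'

```text
time: 50.7
ee_pos: [623.3, 100.2, 252.8]
tcp_rot: [[0.005, 0.815, 0.579], [0.013, 0.579, -0.815], [-1.0, 0.012, -0.007]]
ft_force: [0.8, -0.2, -2.9]
grip_width: 0.174
finger_force: 60.0
```

Run:
```python
from h import *; from srch import *
s=st()
phi=-.95; d=np.array([np.cos(phi),np.sin(phi)]); T=np.array([665,95])-4.5*d
go([*T,230],Rhor(phi,-1),s)
```

```text
t 50.7 pos [623.3 100.2 252.8] 
 [[ 0.005  0.815  0.579]
 [ 0.013  0.579 -0.815]
 [-1.     0.012 -0.007]] 
F [ 0.8 -0.2 -2.9] w 16.3 ff 59.9975860118866 q [-1.45  1.51  1.23  1.89  0.48  0.61 -0.64]
go [662.4  98.7 230. ] shift cm [2.29 3.07 2.41] rot [-0.003 -0.007 -0.012]
```

Request:
servo_tool --series '[[[0,1.6,1.2,0,-0.007,-0.01],[0,1.5,1.2,0,0,0],[1.1,0,0,0,0,0],[1.1,0,0,0,0,0],[0,0,0,0,0,0],[0,0,0,0,0,0],[0,0,0,0,0,0]]]'

```text
time: 51.4
ee_pos: [662.1, 98.2, 228.9]
tcp_rot: [[-0.001, 0.815, 0.579], [-0.007, 0.579, -0.815], [-1.0, -0.005, 0.005]]
ft_force: [-1.1, -0.6, -2.6]
grip_width: 0.174
finger_force: 60.0
```

```bash
python3 -c "from h import *; over((665,95))"
```

```text
t 51.4 pos [662.1  98.2 228.9] 
 [[-0.001  0.815  0.579]
 [-0.007  0.579 -0.815]
 [-1.    -0.005  0.005]] 
F [-1.1 -0.6 -2.6] w 16.3 ff 59.99770224094391 q [-1.38  1.56  1.21  1.8   0.48  0.62 -0.64]
bottom [664.6  93.8 123.9] err to tube [0.4 1.2 0. ] tool [-0.    0.1  -0.08]
side px bottom exp [[312.9 146.2]]
```

Request:
servo_tool --series '[[[0,0.1,-0.08,0,0,0],[1.5,0,0,0,0,0],[1.5,0,0,0,0,0],[1,0,0,0,0,0],[1,0,0,0,0,0],[0,0,0,0,0,0],[0,0,0,0,0,0]]]'

```text
time: 52.15
ee_pos: [662.8, 98.7, 178.5]
tcp_rot: [[-0.001, 0.815, 0.579], [-0.008, 0.579, -0.815], [-1.0, -0.006, 0.006]]
ft_force: [0.6, -0.0, -2.5]
grip_width: 0.174
finger_force: 60.0
```

Request:
servo_tool --series '[[[1,0,0,0,0,0],[1,0,0,0,0,0],[1,0,0,0,0,0],[1,0,0,0,0,0],[0,0,0,0,0,0],[0,0,0,0,0,0]]]'

```text
time: 52.75
ee_pos: [662.7, 98.4, 138.3]
tcp_rot: [[-0.001, 0.815, 0.579], [-0.008, 0.579, -0.815], [-1.0, -0.006, 0.005]]
ft_force: [-0.7, -0.1, -2.4]
grip_width: 0.177
finger_force: 60.0
```

Request:
servo_tool --series '[[[0,0,0,0,0,0],[0,0,0,0,0,0],[0,0,0,0,0,0],[0,0,-2,0,0,0],[0,0,-3,0,0,0],[0,0,-4,0,0,0],[-2,0,-1,0,0,0],[-4,0,0,0,0,0]]]' --fingers 4

```text
time: 53.55
ee_pos: [604.5, 183.5, 195.6]
tcp_rot: [[-0.005, 0.812, 0.584], [-0.007, 0.584, -0.812], [-1.0, -0.009, 0.003]]
ft_force: [0.3, 0.8, 1.9]
grip_width: 0.428
finger_force: 0.0
```

Request:
servo_tool --series '[[[-4,0,0,0,0,0],[-3,0,0,0,0,0],[-2,0,0,0,0,0],[0,0,0,0,0,0],[0,0,0,0,0,0]]]'

```text
time: 54.05
ee_pos: [604.9, 181.2, 286.7]
tcp_rot: [[-0.003, 0.815, 0.579], [-0.006, 0.579, -0.815], [-1.0, -0.005, 0.003]]
ft_force: [-0.3, -0.0, 0.1]
grip_width: 0.422
finger_force: 0.0
```

Request:
servo_tool --series '[[[-0.19,-0.58,-0.97,0,0.112,0],[-0.08,-0.58,-0.98,0,0.112,0],[0.03,-0.58,-0.99,0,0.112,0],[0.14,-0.58,-0.98,0,0.112,0],[0.25,-0.58,-0.96,0,0.112,0],[0.35,-0.58,-0.92,0,0.112,0],[0.45,-0.58,-0.88,0,0.112,0],[0.55,-0.58,-0.82,0,0.112,0]]]'

```text
time: 54.85
ee_pos: [521.2, 219.0, 301.9]
tcp_rot: [[-0.457, 0.814, 0.359], [0.633, 0.581, -0.512], [-0.625, -0.007, -0.781]]
ft_force: [-0.2, -1.3, -1.4]
grip_width: 0.424
finger_force: 0.0
```

Request:
servo_tool --series '[[[0.64,-0.58,-0.75,0,0.112,0],[0.72,-0.58,-0.68,0,0.112,0],[0.79,-0.58,-0.59,0,0.112,0],[0.85,-0.58,-0.5,0,0.112,0],[0.9,-0.58,-0.4,0,0.112,0],[0.94,-0.58,-0.3,0,0.112,0],[0,0,0,0,0,0],[0,0,0,0,0,0]]]' --fingers 9.4

```text
time: 55.65
ee_pos: [460.3, 244.6, 313.2]
tcp_rot: [[-0.579, 0.816, -0.0], [0.815, 0.579, -0.012], [-0.009, -0.007, -1.0]]
ft_force: [0.3, 0.6, -0.2]
grip_width: 1.0
finger_force: 0.0
```

Request:
servo_tool --series '[[[0,0,0,0,0,-0.136],[0,0,0,0,0,-0.136],[0,0,0,0,0,-0.136],[0,0,0,0,0,-0.136],[0,0,0,0,0,-0.136],[0,0,0,0,0,-0.136],[0,0,0,0,0,-0.136],[0,0,0,0,0,0]]]'

```text
time: 56.45
ee_pos: [459.4, 246.4, 313.0]
tcp_rot: [[-1.0, -0.003, -0.001], [-0.003, 1.0, -0.011], [0.001, -0.011, -1.0]]
ft_force: [-0.3, -0.7, -0.3]
grip_width: 0.999
finger_force: 0.0
```

```bash
cat >> h.py <<'E'
def capscan(p,zt=44,name="cap1"):
    """caps: flange circle centre (outline at z=10) and nose centre"""
    out=[]
    for r in optics.spot_in(p,name):
        uv=proj(p,r["centre"])[0]; c=r["centre"]; x,y=np.clip(uv.astype(int),2,[509,381])
        out.append((np.round(c,1).tolist(),uv.round().tolist(),np.median(p["color"][y-3:y+4,x-3:x+4].reshape(-1,3),0).astype(int).tolist(),round(r["confidence"],2)))
    return out
E
python3 - <<'E'
from h import *; from kin import down
s=st(); go([460,240,290],down(np.pi),s)
for c in ("top","wrist"):
    p=cap(c,"k"+c)
    for o in capscan(p): print(c,o)
p=cap("side","kside")
def crop(f,x0,y0,w,h): return cv2.resize(cv2.imread(f"pics/{f}.png")[y0:y0+h,x0:x0+w],(400,400),interpolation=2)
cv2.imwrite("pics/c6.png",np.hstack([cv2.resize(cv2.imread("pics/kwrist.png"),(512,384)),cv2.resize(cv2.imread("pics/kside.png")[110:240,260:357],(287,384))]))
E
```

```text
t 56.45 pos [459.4 246.4 313. ] 
 [[-1.    -0.003 -0.001]
 [-0.003  1.    -0.011]
 [ 0.001 -0.011 -1.   ]] 
F [-0.3 -0.7 -0.3] w 93.9 ff 0.0 q [-0.83  0.36  0.39  1.74 -0.14  1.07  1.18]
go [460 240 290] shift cm [-0.06 -0.62  2.3 ] rot [-0.011 -0.001  0.003]
top ([355.0, 296.0, 10.2], [141.0, 220.0], [163, 149, 142], 0.89)
top ([354.1, 194.3, 12.8], [172.0, 221.0], [195, 194, 190], 0.89)
top ([455.1, 247.8, 11.9], [158.0, 189.0], [213, 210, 209], 0.83)
top ([481.5, 368.1, 13.9], [121.0, 181.0], [201, 199, 197], 0.78)
wrist ([452.7, 255.6, 6.3], [260.0, 160.0], [253, 252, 252], 0.91)
wrist ([578.0, 276.8, 7.6], [272.0, 229.0], [218, 209, 214], 0.73)
wrist ([484.3, 370.2, 9.5], [328.0, 178.0], [254, 254, 254], 0.68)
wrist ([352.9, 296.7, 8.8], [287.0, 97.0], [254, 254, 254], 0.64)
wrist ([360.4, 197.9, 11.3], [224.0, 102.0], [254, 254, 254], 0.56)
```

View pics/c6.png

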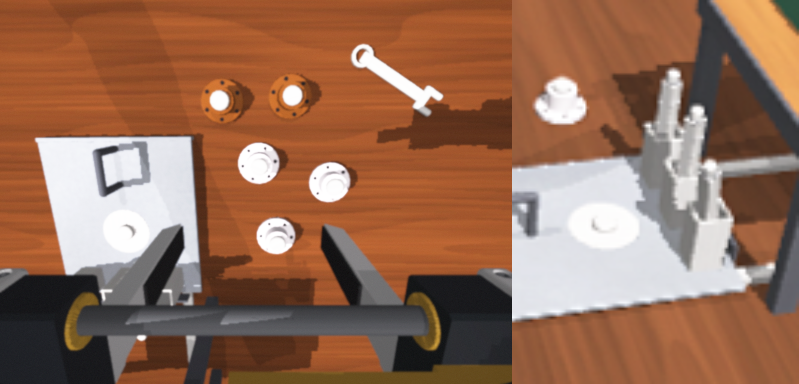

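Shafts 1–3 stand in tubes 1–3 in the side inset. The white caps in the wrist view are at (259,162), (330,182) and (276,236). The brown decoys are at (223,100) and (292,95), and the spanner is at upper right, untouched.

Request:
servo_tool --series '[[[0.5,0.4,4,-0.011,0,0],[0,0,4,0,0,0],[0,0,3.2,0,0,0],[0,0,0,0,0,0],[0,0,0,0,0,0],[0,0,0,0,0,0]]]' --fingers 9.4

```text
time: 57.3
ee_pos: [456.7, 249.1, 203.9]
tcp_rot: [[-1.0, 0.001, 0.003], [0.001, 1.0, 0.003], [-0.003, 0.003, -1.0]]
ft_force: [-0.5, -0.5, 0.1]
grip_width: 1.001
finger_force: 0.0
```

```bash
cat >> h.py <<'E'
def circ(c,z,r,n=72):
    a=np.linspace(0,2*np.pi,n,endpoint=False); return np.c_[c[0]+r*np.cos(a),c[1]+r*np.sin(a),np.full(n,z)]
def sil(p,c,z0):
    S=16; m=np.zeros((384,512),np.uint8)
    for prof in (((0,34),(10,34)),((10,21),(36,20)),((36,14),(44,13))):
        pts=np.vstack([proj(p,circ(c,z0+h,r)) for h,r in prof]).astype(np.float32)
        h=cv2.convexHull(pts); cv2.fillPoly(m,[np.round(h*S).astype(np.int32)],1,shift=4)
    return m
def fitcap(p,c0,z0=0,thr=120,sat=60):
    """refine cap centre by silhouette centroid, near c0"""
    c=np.array(c0[:2],float); im=p["color"].astype(int)
    w=((im.min(2)>thr)&((im.max(2)-im.min(2))<sat)).astype(np.uint8)
    m0=sil(p,c,z0); roi=cv2.dilate(m0,np.ones((15,15)))
    n,l,s,cc=cv2.connectedComponentsWithStats(w*roi); k=1+s[1:,4].argmax()
    cn,_=cv2.findContours((l==k).astype(np.uint8),cv2.RETR_EXTERNAL,cv2.CHAIN_APPROX_NONE); o=np.zeros_like(w); cv2.drawContours(o,cn,-1,1,-1)
    oc=np.argwhere(o).mean(0)[::-1]
    for _ in range(6):
        m=sil(p,c,z0); mc=np.argwhere(m).mean(0)[::-1]
        c+= (atz(p,oc,z0+15)-atz(p,mc,z0+15))[:2]
    m=sil(p,c,z0); iou=(m&o).sum()/(m|o).sum()
    return c.round(1),round(float(iou),3),o.sum()
E
python3 - <<'E'
from h import *
s=st(); p=cap("wrist","kw")
for c in ((453,250),(484,366),(580,275)): print(fitcap(p,c))
t=cap("top"); sd=cap("side")
for c in ((453,250),(484,366),(580,275)): print("top",fitcap(t,c),"side",fitcap(sd,c))
E
```

```text
t 57.3 pos [456.7 249.1 203.9] 
 [[-1.     0.001  0.003]
 [ 0.001  1.     0.003]
 [-0.003  0.003 -1.   ]] 
F [-0.5 -0.5  0.1] w 94.1 ff 0.0 q [-0.79  0.48  0.35  1.9  -0.22  0.79  1.25]
(array([458.4, 252.4]), 0.976, np.uint64(2147))
(array([491.6, 374.1]), 0.964, np.uint64(2064))
(array([591.6, 283.9]), 0.957, np.uint64(1718))
top (array([450.9, 252.2]), 0.623, np.uint64(258)) side (array([457.2, 257.6]), 0.911, np.uint64(226))
top (array([524.4, 382.6]), 0.43, np.uint64(195)) side (array([489.8, 378.3]), 0.89, np.uint64(195))
top (array([591.5, 285.7]), 0.923, np.uint64(350)) side (array([589.5, 289.6]), 0.878, np.uint64(202))
```

Request:
servo_tool --series '[[[-0.17,0.33,3,0.003,0.003,0],[0,0,4,0,0,0],[0,0,4,0,0,0],[0,0,4,0,0,0],[0,0,2,0,0,0],[0,0,0,0,0,0],[0,0,0,0,0,0],[0,0,0,0,0,0]]]'

```text
time: 58.25
ee_pos: [458.0, 252.5, 33.9]
tcp_rot: [[-1.0, 0.001, -0.0], [0.001, 1.0, 0.001], [0.0, 0.001, -1.0]]
ft_force: [-0.3, -0.3, -0.2]
grip_width: 0.999
finger_force: 0.0
```

Request:
servo_tool --series '[[[0,0,0.9,0,0,0],[0,0,0.2,0,0,0],[0,0,0,0,0,0],[0,0,0,0,0,0],[0,0,0,0,0,0]]]'

```text
time: 58.75
ee_pos: [456.7, 251.8, 21.3]
tcp_rot: [[-1.0, 0.001, -0.003], [0.001, 1.0, -0.001], [0.003, -0.001, -1.0]]
ft_force: [0.4, 0.4, -0.7]
grip_width: 1.0
finger_force: 0.0
```

Request:
servo_tool --series '[[[0,0,0,0,0,0],[0,0,0,0,0,0],[0,0,0,0,0,0],[0,0,0,0,0,0],[0,0,0,0,0,0],[0,0,0,0,0,0]]]' --fingers 2 --force 30

```text
time: 59.35
ee_pos: [456.8, 252.1, 21.3]
tcp_rot: [[-1.0, 0.001, -0.002], [0.001, 1.0, -0.001], [0.002, -0.001, -1.0]]
ft_force: [-0.1, 0.9, 0.5]
grip_width: 0.524
finger_force: 0.8
```

Request:
servo_tool --series '[[[0,0,-0.05,0,0,0],[0,0,0,0,0,0],[0,0,0,0,0,0],[0,0,0,0,0,0],[0,0,0,0,0,0],[0,0,0,0,0,0]]]'

```text
time: 59.95
ee_pos: [456.5, 251.7, 21.7]
tcp_rot: [[-1.0, 0.001, -0.003], [0.001, 1.0, -0.001], [0.003, -0.001, -1.0]]
ft_force: [-0.4, 0.4, 1.9]
grip_width: 0.431
finger_force: 30.0
```

Request:
servo_tool --series '[[[0,0,-2,0,0,0],[0,0,-4,0,0,0],[0,0,-4.5,0,0,0],[0,0,-4.5,0,0,0],[0,0,-4.5,0,0,0],[-1,-2,-1,0,0,0],[-2,-3.5,0,0,0,0],[-2,-3.5,0,0,0,0]]]'

```text
time: 60.75
ee_pos: [507.1, 161.5, 227.0]
tcp_rot: [[-1.0, -0.002, -0.003], [-0.002, 1.0, -0.001], [0.003, -0.001, -1.0]]
ft_force: [0.8, -1.1, -2.1]
grip_width: 0.428
finger_force: 30.0
```

Request:
servo_tool --series '[[[-2,-3.5,0,0,0,0],[-2,-3.5,0,0,0,0],[-2,-3.5,0,0,0,0],[-1.5,-2.5,0,0,0,0],[-0.8,-1.2,0,0,0,0],[0,0,0,0,0,0],[0,0,0,0,0,0],[0,0,0,0,0,0]]]'

```text
time: 61.55
ee_pos: [589.0, 22.4, 226.2]
tcp_rot: [[-1.0, -0.002, -0.004], [-0.002, 1.0, 0.001], [0.004, 0.001, -1.0]]
ft_force: [0.3, -0.3, -1.2]
grip_width: 0.431
finger_force: 30.0
```

Run:
```python
from h import *
s=st(); p=cap("wrist","sp1")
uv=proj(p,[574,20.5,28])[0]; print(uv)
x,y=uv.astype(int); im=cv2.imread("pics/sp1.png")[max(0,y-60):y+60,x-80:x+80]; print(max(0,y-60),x-80)
cv2.imwrite("pics/sp1c.png",cv2.resize(im,None,fx=5,fy=5,interpolation=cv2.INTER_CUBIC))
```

```text
t 61.55 pos [589.   22.4 226.2] 
 [[-1.    -0.002 -0.004]
 [-0.002  1.     0.001]
 [ 0.004  0.001 -1.   ]] 
F [ 0.3 -0.3 -1.2] w 40.5 ff 29.999176561832428 q [-0.32  0.56  0.37  1.68 -0.24  0.95  1.71]
[251.09437741 166.83357636]
106 171
```

View pics/sp1c.png

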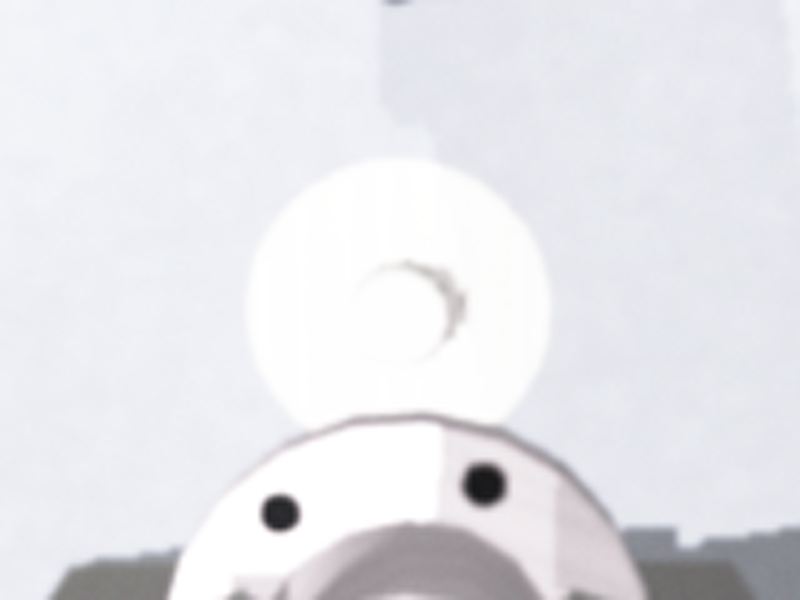

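The crop shows the tray's white disc centred near (251,168), with the spigot concentric in it. The held cap's flange rim is just below it, centred near column 253.

```bash
cat >> h.py <<'E'
def fitcirc(P):
    A=np.c_[2*P,np.ones(len(P))]; x=np.linalg.lstsq(A,(P**2).sum(1),rcond=None)[0]; return x[:2],np.sqrt(x[2]+x[:2]@x[:2])
def disc(p,c0,z=20,rpx=(25,38),ang=None,lo=-1):
    """radial edge search (bright inside -> darker outside) around pixel of c0; circle fit in plane z"""
    uv=proj(p,[*c0,z])[0]; g=cv2.GaussianBlur(p["color"].min(2).astype(np.float32),(3,3),0); P=[]
    for a in np.linspace(0,2*np.pi,180,endpoint=False):
        if ang is not None and not ang(a): continue
        r=np.arange(rpx[0],rpx[1],.25); xy=uv+np.c_[r*np.cos(a),r*np.sin(a)]
        v=cv2.remap(g,xy[:,:1].astype(np.float32),xy[:,1:].astype(np.float32),cv2.INTER_LINEAR).ravel(); d=np.gradient(v); k=d.argmin()
        if d[k]<lo: P.append(atz(p,xy[k],z)[:2])
    P=np.array(P)
    for _ in range(4):
        c,R=fitcirc(P); e=np.abs(np.hypot(*(P-c).T)-R); P=P[e<max(.6,2*np.median(e))]
    return c.round(2),round(R,2),len(P),e.max().round(2)
E
python3 - <<'E'
from h import *
s=st(); p=cap("wrist")
up=lambda a: not(np.radians(35)<a<np.radians(145))
print("disc",disc(p,(573.5,20.5),20,ang=up))
print("held flange (z 205..215)",[disc(p,(s["ee_pos"][0]+1,s["ee_pos"][1]),z,rpx=(38,62),ang=lambda a: np.radians(200)<a<np.radians(340),lo=-1) for z in (204.5,214.5)])
print("flange proj r px", np.ptp(proj(p,circ((590,22.4),214,34))[:,0])/2, proj(p,[590,22.4,210]))
E
```

```text
t 61.6 pos [589.2  22.2 226.4] 
 [[-1.    -0.002 -0.004]
 [-0.002  1.     0.   ]
 [ 0.004  0.    -1.   ]] 
F [ 0.2 -0.1 -2.6] w 40.5 ff 29.99918282032013 q [-0.32  0.56  0.37  1.68 -0.24  0.95  1.71]
disc (array([577.31,  19.28]), np.float64(40.67), 108, np.float64(0.6))
held flange (z 205..215) [(array([594.7 ,  21.02]), np.float64(34.9), 69, np.float64(0.58)), (array([590.18,  20.98]), np.float64(33.02), 50, np.float64(0.51))]
flange proj r px 49.22610507048282 [[253.30256022 233.88986419]]
```

Request:
servo_tool --series '[[[1.44,-0.18,2,0,0,0],[0,0,4,0,0,0],[0,0,4,0,0,0],[0,0,4,0,0,0],[0,0,2.5,0,0,0],[0,0,0.6,0,0,0],[0,0,0,0,0,0],[0,0,0,0,0,0]]]'

```text
time: 62.45
ee_pos: [576.3, 18.2, 57.0]
tcp_rot: [[-1.0, 0.0, -0.0], [0.0, 1.0, -0.001], [0.0, -0.001, -1.0]]
ft_force: [0.1, -0.2, -1.8]
grip_width: 0.431
finger_force: 30.0
```

Request:
servo_tool --series '[[[0,0,0,0,0,0],[0,0,0,0,0,0]]]'

```text
time: 62.65
ee_pos: [576.1, 18.1, 57.0]
tcp_rot: [[-1.0, 0.001, -0.0], [0.001, 1.0, -0.001], [0.0, -0.001, -1.0]]
ft_force: [-0.0, 0.5, -2.6]
grip_width: 0.431
finger_force: 30.0
```

Request:
servo_tool --series '[[[0.12,0.22,0,0,0,0],[0,0,0.4,0,0,0],[0,0,0,0,0,0],[0,0,0,0,0,0]]]'

```text
time: 63.05
ee_pos: [573.7, 20.1, 51.4]
tcp_rot: [[-1.0, 0.001, -0.003], [0.001, 1.0, -0.001], [0.003, -0.001, -1.0]]
ft_force: [-1.3, 0.1, -1.2]
grip_width: 0.434
finger_force: 30.0
```

Request:
servo_tool --series '[[[0,0,0.3,0,0,0],[0,0,0.3,0,0,0],[0,0,0,0,0,0],[0,0,0,0,0,0]]]'

```text
time: 63.45
ee_pos: [573.9, 20.0, 45.4]
tcp_rot: [[-1.0, 0.001, -0.003], [0.001, 1.0, -0.001], [0.003, -0.001, -1.0]]
ft_force: [0.6, -0.2, -2.1]
grip_width: 0.431
finger_force: 30.0
```

Request:
servo_tool --series '[[[0,0,0.2,0,0,0],[0,0,0.15,0,0,0],[0,0,0.05,0,0,0],[0,0,0,0,0,0],[0,0,0,0,0,0]]]'

```text
time: 63.95
ee_pos: [573.9, 20.0, 41.7]
tcp_rot: [[-1.0, 0.001, -0.003], [0.001, 1.0, -0.001], [0.003, -0.001, -1.0]]
ft_force: [-0.5, -0.4, -0.5]
grip_width: 0.426
finger_force: 30.0
```

Request:
servo_tool --series '[[[0,0,0,0,0,0],[0,0,0,0,0,0],[0,0,0,0,0,0],[0,0,0,0,0,0],[0,0,0,0,0,0],[0,0,-1,0,0,0],[0,0,-3,0,0,0],[0,0,-4.5,0,0,0]]]' --fingers 9.4

```text
time: 64.75
ee_pos: [572.3, 20.1, 126.2]
tcp_rot: [[-1.0, 0.001, -0.008], [0.001, 1.0, -0.001], [0.008, -0.001, -1.0]]
ft_force: [1.7, 0.4, 0.4]
grip_width: 1.0
finger_force: 0.0
```

Request:
servo_tool --series '[[[0,0,-4.5,0,0,0],[0,0,-4,0,0,0],[0,0,-1.2,0,0,0],[0,0,0,0,0,0],[0,0,0,0,0,0],[0,0,0,0,0,0]]]'

```text
time: 65.35
ee_pos: [573.0, 20.4, 221.8]
tcp_rot: [[-1.0, 0.001, -0.006], [0.001, 1.0, -0.001], [0.006, -0.001, -1.0]]
ft_force: [0.0, 0.6, 0.3]
grip_width: 1.005
finger_force: 0.0
```

Run:
```python
from h import *
s=st(); p=cap("wrist","st1"); im=p["color"].astype(int)
up=lambda a: True
print("flange circle z30",disc(p,(574,20),30,rpx=(22,34)), "fit",fitcap(p,(574,20),20,thr=246,sat=12))
# nose top circle z64 r14
for z,rp in ((64,(8,18)),): print("nose",disc(p,(574,20),z,rpx=rp))
print(proj(p,[[574,20,20],[574,20,64]]).round(1))
for o in capscan(p): print(o)
```

```text
t 65.35 pos [573.   20.4 221.8] 
 [[-1.     0.001 -0.006]
 [ 0.001  1.    -0.001]
 [ 0.006 -0.001 -1.   ]] 
F [0.  0.6 0.3] w 94.4 ff 0.0 q [-0.33  0.54  0.38  1.73 -0.24  0.92  1.72]
flange circle z30 (array([575.19,  19.03]), np.float64(39.52), 117, np.float64(0.64)) fit (array([578.6,  10.7]), 0.664, np.uint64(2009))
nose (array([573.38,  19.73]), np.float64(19.77), 72, np.float64(0.53))
[[252.5 178.6]
 [252.5 186.4]]
([373.2, 288.7, 7.0], [479.0, 10.0], [176, 94, 39], 0.92)
([496.5, 348.6, 10.8], [507.0, 118.0], [233, 227, 230], 0.9)
([584.7, 270.9, 17.4], [438.0, 186.0], [238, 233, 236], 0.89)
([565.6, 21.7, 27.2], [254.0, 173.0], [254, 253, 254], 0.66)
([380.7, 186.6, 11.2], [394.0, 16.0], [182, 99, 40], 0.64)
```

Request:
servo_tool --series '[[[-0.2,3,0.2,0,0.004,0],[-0.3,4.5,0.3,0,0,0],[-0.3,4.5,0.3,0,0,0],[-0.3,4.5,0.3,0,0,0],[-0.3,4.5,0.3,0,0,0],[-0.3,3.5,0.3,0,0,0],[-0.1,1.8,0.1,0,0,0],[0,0,0,0,0,0]]]'

```text
time: 66.25
ee_pos: [591.4, 285.9, 203.6]
tcp_rot: [[-1.0, -0.003, -0.009], [-0.003, 1.0, -0.001], [0.009, -0.001, -1.0]]
ft_force: [-0.4, -0.0, 0.4]
grip_width: 1.0
finger_force: 0.0
```

Request:
servo_tool --series '[[[0,0,0,0,0,0],[0,0,0,0,0,0],[0,0,0,0,0,0]]]'

```text
time: 66.55
ee_pos: [593.1, 280.6, 205.7]
tcp_rot: [[-1.0, 0.004, -0.006], [0.004, 1.0, -0.002], [0.006, -0.002, -1.0]]
ft_force: [0.1, -0.2, -0.5]
grip_width: 1.002
finger_force: 0.0
```

```bash
cat >> h.py <<'E'
def capgo(c0,z=23.0):
    from kin import down
    s=st(); f=fitcap(cap("wrist"),c0); print("fit",f); go([*f[0],z],down(np.pi),s)
E
python3 -c "from h import *; capgo((590,283))"
```

```text
t 66.55 pos [593.1 280.6 205.7] 
 [[-1.     0.004 -0.006]
 [ 0.004  1.    -0.002]
 [ 0.006 -0.002 -1.   ]] 
F [ 0.1 -0.2 -0.5] w 94.2 ff 0.0 q [-0.69  0.68  0.37  1.51 -0.27  1.01  1.31]
fit (array([590.4, 284.3]), 0.978, np.uint64(2139))
go [590.4 284.3  23. ] shift cm [ 0.15  0.4  18.27] rot [-0.002 -0.006 -0.004]
```

Request:
servo_tool --series '[[[0.26,0.37,3,-0.002,-0.006,-0.004],[0,0,4,0,0,0],[0,0,4,0,0,0],[0,0,4,0,0,0],[0,0,2,0,0,0],[0,0,0,0,0,0],[0,0,0,0,0,0],[0,0,0,0,0,0]]]'

```text
time: 67.4
ee_pos: [591.1, 287.2, 37.2]
tcp_rot: [[-1.0, -0.003, 0.002], [-0.003, 1.0, 0.002], [-0.002, 0.002, -1.0]]
ft_force: [0.1, 0.0, -0.1]
grip_width: 1.001
finger_force: 0.0
```

Request:
servo_tool --series '[[[0.07,-0.2,1,0,0,0],[0,0,0.5,0,0,0],[0,0,0,0,0,0],[0,0,0,0,0,0],[0,0,0,0,0,0]]]'

```text
time: 67.9
ee_pos: [589.0, 285.2, 20.4]
tcp_rot: [[-1.0, -0.003, -0.001], [-0.003, 1.0, 0.001], [0.001, 0.001, -1.0]]
ft_force: [-0.1, -0.3, 0.3]
grip_width: 1.002
finger_force: 0.0
```

Request:
servo_tool --series '[[[-0.12,-0.08,-0.17,0,0,0],[0,0,0,0,0,0],[0,0,0,0,0,0],[0,0,0,0,0,0],[0,0,0,0,0,0]]]'

```text
time: 68.4
ee_pos: [590.0, 284.3, 22.0]
tcp_rot: [[-1.0, -0.003, -0.001], [-0.003, 1.0, 0.001], [0.001, 0.001, -1.0]]
ft_force: [-0.8, -0.2, 1.4]
grip_width: 1.0
finger_force: 0.0
```

Request:
servo_tool --series '[[[0,0,0,0,0,0],[0,0,0,0,0,0],[0,0,0,0,0,0],[0,0,0,0,0,0],[0,0,0,0,0,0],[0,0,0,0,0,0],[0,0,0,0,0,0],[0,0,0,0,0,0]]]' --fingers 2 --force 30

```text
time: 69.2
ee_pos: [590.1, 284.3, 21.9]
tcp_rot: [[-1.0, -0.003, -0.001], [-0.003, 1.0, 0.001], [0.001, 0.001, -1.0]]
ft_force: [0.6, 1.0, -0.3]
grip_width: 0.431
finger_force: 30.0
```

Request:
servo_tool --series '[[[0,0,0,0,0,0],[0,0,0,0,0,0],[0,0,0,0,0,0],[0,0,0,0,0,0]]]'

```text
time: 69.6
ee_pos: [590.0, 284.3, 21.9]
tcp_rot: [[-1.0, -0.003, -0.001], [-0.003, 1.0, 0.001], [0.001, 0.001, -1.0]]
ft_force: [-0.5, -0.1, -0.6]
grip_width: 0.433
finger_force: 30.0
```

Request:
servo_tool --series '[[[0,0,-2,0,0,0],[0,0,-4,0,0,0],[0,0,-4.5,0,0,0],[0,0,-4.5,0,0,0],[0,0,-4,0,0,0],[0.2,-3,-1,0,0,0],[0.25,-4.5,0,0,0,0],[0.25,-4.5,0,0,0,0]]]'

```text
time: 70.4
ee_pos: [583.0, 163.2, 222.0]
tcp_rot: [[-1.0, -0.005, -0.001], [-0.005, 1.0, 0.001], [0.001, 0.001, -1.0]]
ft_force: [-0.3, 0.1, -1.8]
grip_width: 0.429
finger_force: 30.0
```

Request:
servo_tool --series '[[[0.25,-4.5,0,0,0,0],[0.25,-4.5,0,0,0,0],[0.2,-3.5,0,0,0,0],[0.1,-1.9,0,0,0,0],[0,0,0,0,0,0],[0,0,0,0,0,0],[0,0,0,0,0,0],[0,0,0,0,0,0]]]'

```text
time: 71.2
ee_pos: [576.0, 21.9, 221.4]
tcp_rot: [[-1.0, -0.006, -0.001], [-0.006, 1.0, 0.002], [0.001, 0.002, -1.0]]
ft_force: [0.2, -0.4, -1.8]
grip_width: 0.426
finger_force: 30.0
```

Request:
servo_tool --series '[[[0,0,3,0,0,0],[0,0,4,0,0,0],[0,0,3,0,0,0],[0,0,1.5,0,0,0],[0,0,0,0,0,0],[0,0,0,0,0,0],[0,0,0,0,0,0]]]'

```text
time: 71.9
ee_pos: [577.1, 20.5, 107.9]
tcp_rot: [[-1.0, -0.004, 0.002], [-0.004, 1.0, 0.001], [-0.002, 0.001, -1.0]]
ft_force: [1.1, 0.6, -1.1]
grip_width: 0.429
finger_force: 30.0
```

```bash
python3 -c "
from h import *; from kin import down
s=st(); go([575.3,20,85],down(np.pi),s)"
```

```text
t 71.9 pos [577.1  20.5 107.9] 
 [[-1.    -0.004  0.002]
 [-0.004  1.     0.001]
 [-0.002  0.001 -1.   ]] 
F [ 1.1  0.6 -1.1] w 40.4 ff 29.999245405197144 q [-0.28  0.69  0.31  1.83 -0.32  0.67  1.79]
go [575.3  20.   85. ] shift cm [ 0.18 -0.05  2.29] rot [0.001 0.002 0.004]
```

Request:
servo_tool --series '[[[0.15,-0.04,1.4,0,0,0],[0,0,0.5,0,0,0],[0,0,0,0,0,0],[0,0,0,0,0,0],[0,0,0,0,0,0]]]'

```text
time: 72.4
ee_pos: [575.0, 19.7, 88.3]
tcp_rot: [[-1.0, -0.003, 0.0], [-0.003, 1.0, 0.001], [-0.0, 0.001, -1.0]]
ft_force: [-0.2, 0.2, -2.7]
grip_width: 0.434
finger_force: 30.0
```

Bottom is at about z 66, just above the nose (64). Lowering slowly.

Request:
servo_tool --series '[[[-0.02,0.03,0.3,0,0,0],[0,0,0.3,0,0,0],[0,0,0,0,0,0],[0,0,0,0,0,0]]]'

```text
time: 72.8
ee_pos: [574.5, 20.0, 81.5]
tcp_rot: [[-1.0, -0.003, -0.001], [-0.003, 1.0, 0.001], [0.001, 0.001, -1.0]]
ft_force: [0.0, 0.5, -2.0]
grip_width: 0.429
finger_force: 30.0
```

Request:
servo_tool --series '[[[0,0,0.2,0,0,0],[0,0,0.2,0,0,0],[0,0,0,0,0,0],[0,0,0,0,0,0]]]'

```text
time: 73.2
ee_pos: [574.8, 20.0, 77.9]
tcp_rot: [[-1.0, -0.003, -0.0], [-0.003, 1.0, 0.001], [0.0, 0.001, -1.0]]
ft_force: [-0.2, -0.0, 0.8]
grip_width: 0.43
finger_force: 30.0
```

Request:
servo_tool --series '[[[0,0,0,0,0,0],[0,0,0,0,0,0],[0,0,0,0,0,0],[0,0,0,0,0,0],[0,0,0,0,0,0],[0,0,-1,0,0,0],[0,0,-3,0,0,0],[0,0,-4.5,0,0,0]]]' --fingers 9.4

```text
time: 74.0
ee_pos: [572.9, 20.0, 162.3]
tcp_rot: [[-1.0, -0.003, -0.006], [-0.003, 1.0, 0.001], [0.006, 0.001, -1.0]]
ft_force: [0.8, -0.5, 0.1]
grip_width: 0.999
finger_force: 0.0
```

Request:
servo_tool --series '[[[0,0,-4,0,0,0],[0.5,2,-1.5,0,0,0],[1.1,4.4,0,0,0,0],[1.1,4.4,0,0,0,0],[1.1,4.4,0,0,0,0],[1.1,4.4,0.3,0,0,0],[1.1,4.4,0.3,0,0,0],[1.1,4.4,0.4,0,0,0]]]'

```text
time: 74.8
ee_pos: [502.3, 305.4, 209.0]
tcp_rot: [[-1.0, -0.003, 0.0], [-0.003, 1.0, 0.002], [-0.0, 0.002, -1.0]]
ft_force: [0.4, -0.4, -0.3]
grip_width: 1.0
finger_force: 0.0
```

Request:
servo_tool --series '[[[1,4.2,0.4,0,0,0],[0.3,2.4,0.4,0,0,0],[0,0,0,0,0,0],[0,0,0,0,0,0],[0,0,0,0,0,0],[0,0,0,0,0,0]]]'

```text
time: 75.4
ee_pos: [490.6, 367.8, 200.7]
tcp_rot: [[-1.0, -0.0, -0.0], [-0.0, 1.0, 0.001], [0.0, 0.001, -1.0]]
ft_force: [1.0, 0.6, 0.8]
grip_width: 1.0
finger_force: 0.0
```

```bash
python3 -c "from h import *; capgo((491,374))"
```

```text
t 75.4 pos [490.6 367.8 200.7] 
 [[-1.    -0.    -0.   ]
 [-0.     1.     0.001]
 [ 0.     0.001 -1.   ]] 
F [1.  0.6 0.8] w 94.0 ff 0.0 q [-0.92  0.62  0.38  1.65 -0.27  0.92  1.13]
fit (array([490.8, 373.9]), 0.977, np.uint64(2196))
go [490.8 373.9  23. ] shift cm [-0.03  0.6  17.77] rot [ 0.001 -0.     0.   ]
```

Request:
servo_tool --series '[[[-0.03,0.6,3,0,0,0],[0,0,4,0,0,0],[0,0,4,0,0,0],[0,0,4,0,0,0],[0,0,1.4,0,0,0],[0,0,0,0,0,0],[0,0,0,0,0,0],[0,0,0,0,0,0]]]'

```text
time: 76.25
ee_pos: [491.4, 376.6, 38.3]
tcp_rot: [[-1.0, -0.003, 0.002], [-0.003, 1.0, 0.003], [-0.002, 0.003, -1.0]]
ft_force: [0.1, -0.3, -0.1]
grip_width: 0.999
finger_force: 0.0
```

Request:
servo_tool --series '[[[0,0,0,0,0,0],[0,0,0,0,0,0],[0,0,0,0,0,0]]]'

```text
time: 76.55
ee_pos: [490.0, 376.2, 36.9]
tcp_rot: [[-1.0, -0.003, -0.0], [-0.003, 1.0, 0.002], [0.0, 0.002, -1.0]]
ft_force: [0.3, -0.3, 0.0]
grip_width: 0.999
finger_force: 0.0
```

Request:
servo_tool --series '[[[-0.1,-0.22,0.9,0,0,0],[0,0,0.5,0,0,0],[0,0,0,0,0,0],[0,0,0,0,0,0],[0,0,0,0,0,0]]]'

```text
time: 77.05
ee_pos: [490.8, 373.7, 22.1]
tcp_rot: [[-1.0, -0.003, -0.001], [-0.003, 1.0, 0.001], [0.001, 0.001, -1.0]]
ft_force: [0.6, 0.1, 0.6]
grip_width: 1.0
finger_force: 0.0
```

Request:
servo_tool --series '[[[0,0,0,0,0,0],[0,0,0,0,0,0]]]'

```text
time: 77.25
ee_pos: [490.9, 373.8, 22.3]
tcp_rot: [[-1.0, -0.003, -0.001], [-0.003, 1.0, 0.001], [0.001, 0.001, -1.0]]
ft_force: [-0.6, -0.3, 0.0]
grip_width: 0.998
finger_force: 0.0
```

Request:
servo_tool --series '[[[0,0,0,0,0,0],[0,0,0,0,0,0],[0,0,0,0,0,0],[0,0,0,0,0,0],[0,0,0,0,0,0],[0,0,0,0,0,0],[0,0,0,0,0,0],[0,0,0,0,0,0]]]' --fingers 2 --force 30

```text
time: 78.05
ee_pos: [490.8, 373.8, 22.1]
tcp_rot: [[-1.0, -0.003, -0.001], [-0.003, 1.0, 0.001], [0.001, 0.001, -1.0]]
ft_force: [-0.2, 1.0, 0.0]
grip_width: 0.431
finger_force: 30.0
```

Request:
servo_tool --series '[[[0,0,0,0,0,0],[0,0,0,0,0,0],[0,0,0,0,0,0],[0,0,0,0,0,0]]]'

```text
time: 78.45
ee_pos: [490.8, 373.8, 22.1]
tcp_rot: [[-1.0, -0.003, -0.001], [-0.003, 1.0, 0.001], [0.001, 0.001, -1.0]]
ft_force: [0.6, 0.4, -0.3]
grip_width: 0.433
finger_force: 30.0
```

Request:
servo_tool --series '[[[0,0,-2,0,0,0],[0,0,-4,0,0,0],[0,0,-4.5,0,0,0],[0,0,-4.5,0,0,0],[0,0,-4,0,0,0],[-0.7,-3,-1,0,0,0],[-1,-4.2,0,0,0,0],[-1,-4.2,0,0,0,0]]]'

```text
time: 79.25
ee_pos: [517.8, 258.3, 222.0]
tcp_rot: [[-1.0, -0.005, -0.001], [-0.005, 1.0, 0.001], [0.001, 0.001, -1.0]]
ft_force: [-0.5, 0.0, -2.8]
grip_width: 0.429
finger_force: 30.0
```

Request:
servo_tool --series '[[[-1,-4.2,0,0,0,0],[-1,-4.2,0,0,0,0],[-1,-4.2,0,0,0,0],[-1,-4.2,0,0,0,0],[-1,-4.2,0,0,0,0],[-0.74,-3,0,0,0,0],[0,0,0,0,0,0],[0,0,0,0,0,0]]]'

```text
time: 80.05
ee_pos: [575.7, 18.8, 221.1]
tcp_rot: [[-1.0, -0.001, -0.003], [-0.001, 1.0, 0.001], [0.003, 0.001, -1.0]]
ft_force: [-0.1, 1.3, -2.6]
grip_width: 0.43
finger_force: 30.0
```

Request:
servo_tool --series '[[[0,0,0,0,0,0],[0,0,2,0,0,0],[0,0,3,0,0,0],[0,0,2,0,0,0],[0,0,1,0,0,0],[0,0,0,0,0,0],[0,0,0,0,0,0],[0,0,0,0,0,0]]]'

```text
time: 80.85
ee_pos: [577.3, 20.0, 142.9]
tcp_rot: [[-1.0, -0.004, 0.001], [-0.004, 1.0, 0.001], [-0.001, 0.001, -1.0]]
ft_force: [0.3, 1.2, -3.2]
grip_width: 0.429
finger_force: 30.0
```

Request:
servo_tool --series '[[[0.15,0,1,0,0,0],[0,0,0.6,0,0,0],[0,0,0,0,0,0],[0,0,0,0,0,0],[0,0,0,0,0,0]]]'

```text
time: 81.35
ee_pos: [575.1, 19.7, 125.8]
tcp_rot: [[-1.0, -0.003, -0.0], [-0.003, 1.0, 0.001], [0.0, 0.001, -1.0]]
ft_force: [-0.2, 0.0, -2.5]
grip_width: 0.43
finger_force: 30.0
```

Request:
servo_tool --series '[[[-0.02,0.03,0.4,0,0,0],[0,0,0.3,0,0,0],[0,0,0,0,0,0],[0,0,0,0,0,0]]]'

```text
time: 81.75
ee_pos: [575.0, 20.1, 118.5]
tcp_rot: [[-1.0, -0.003, -0.001], [-0.003, 1.0, 0.001], [0.001, 0.001, -1.0]]
ft_force: [-0.0, 0.7, -3.9]
grip_width: 0.428
finger_force: 30.0
```

Request:
servo_tool --series '[[[0,0,0.2,0,0,0],[0,0,0.2,0,0,0],[0,0,0.1,0,0,0],[0,0,0,0,0,0],[0,0,0,0,0,0]]]'

```text
time: 82.25
ee_pos: [575.1, 20.1, 114.0]
tcp_rot: [[-1.0, -0.003, -0.001], [-0.003, 1.0, 0.001], [0.001, 0.001, -1.0]]
ft_force: [-0.8, 1.3, 2.5]
grip_width: 0.428
finger_force: 30.0
```

Request:
servo_tool --series '[[[0,0,0,0,0,0],[0,0,0,0,0,0],[0,0,0,0,0,0],[0,0,0,0,0,0],[0,0,0,0,0,0],[0,0,-1,0,0,0],[0,0,-3,0,0,0],[0,0,-4,0,0,0]]]' --fingers 9.4

```text
time: 83.05
ee_pos: [573.9, 20.0, 193.7]
tcp_rot: [[-1.0, -0.003, -0.004], [-0.003, 1.0, 0.001], [0.004, 0.001, -1.0]]
ft_force: [0.4, 0.8, -0.2]
grip_width: 1.0
finger_force: 0.0
```

Request:
servo_tool --series '[[[0,0,-3,0,0,0],[1.5,0,-0.5,0,0,0],[3.5,0,0,0,0,0],[3.5,0,0,0,0,0],[2.5,0,0,0,0,0],[0.5,-0.1,0,0,0,0],[0,0,0,0,0,0],[0,0,0,0,0,0]]]' --fingers 5

```text
time: 83.85
ee_pos: [461.9, 18.7, 229.3]
tcp_rot: [[-1.0, -0.003, 0.001], [-0.003, 1.0, 0.001], [-0.001, 0.001, -1.0]]
ft_force: [0.7, -0.7, 0.7]
grip_width: 0.535
finger_force: 0.0
```

Run:
```python
from h import *; from kin import down
s=st(); go([459.8,19.1,66.5],down(np.pi),s); p=cap("wrist")
print("nose z136",[disc(p,(575,20),z,rpx=rp) for z,rp in ((128,(15,30)),(136,(8,20)))])
for c in ("top","side"):
    q=cap(c,"f"+c); m=((q["color"].min(2)>235)).astype(np.uint8)
    print(c,proj(q,[[575,20,136],[575,20,20],[665,21,170]]).round(1).tolist())
    for r in optics.spot_in(q,"cap1"): print(np.round(r["centre"],0),round(r["confidence"],2),proj(q,r["centre"])[0].round())
```

```text
t 83.85 pos [461.9  18.7 229.3] 
 [[-1.    -0.003  0.001]
 [-0.003  1.     0.001]
 [-0.001  0.001 -1.   ]] 
F [ 0.7 -0.7  0.7] w 50.3 ff 0.0 q [-0.41  0.37  0.42  2.01 -0.21  0.8   1.7 ]
go [459.8  19.1  66.5] shift cm [ 0.23  0.03 16.28] rot [0.001 0.001 0.003]
nose z136 [(array([578.47,  18.13]), np.float64(23.91), 62, np.float64(0.91)), (array([578.26,  18.65]), np.float64(17.13), 88, np.float64(1.97))]
top [[226.5, 145.4], [228.6, 154.3], [226.3, 112.5]]
[362. 301.  36.] 0.75 [137. 217.]
[774.  -8. 223.] 0.61 [237.  70.]
side [[293.5, 158.4], [290.5, 186.3], [321.9, 146.7]]
[570.   6. 103.] 0.69 [292. 169.]
[570.  -2.  28.] 0.56 [291. 189.]
[354. 285.  15.] 0.56 [217. 150.]
[358. 177.   7.] 0.54 [221. 168.]
[565.  -2.  66.] 0.53 [290. 180.]
```

Run:
```python
import cv2,numpy as np
a=cv2.imread("pics/fside.png")[100:230,240:370]; b=cv2.imread("pics/ftop.png")[90:170,190:270]
cv2.imwrite("pics/c7.png",np.hstack([cv2.resize(a,(400,400),interpolation=2),cv2.resize(b,(400,400),interpolation=2)]))
```

```text
(no output)
```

View pics/c7.png

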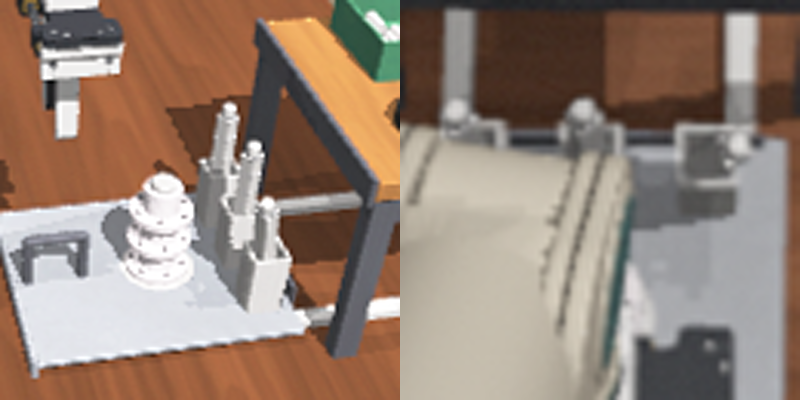

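The stack of three caps stands straight on the spigot and all three shafts stand in their tubes, with the tray fully out. Next I grip the handle.

Request:
servo_tool --series '[[[0.2,0.03,3,0,0,0],[0,0,4,0,0,0],[0,0,4,0,0,0],[0,0,3.5,0,0,0],[0,0,1.7,0,0,0],[0,0,0,0,0,0],[0,0,0,0,0,0],[0,0,0,0,0,0]]]'

```text
time: 84.9
ee_pos: [459.0, 19.0, 67.7]
tcp_rot: [[-1.0, -0.003, 0.001], [-0.003, 1.0, 0.001], [-0.001, 0.001, -1.0]]
ft_force: [0.0, 0.3, 0.1]
grip_width: 0.53
finger_force: 0.0
```

Request:
servo_tool --series '[[[0,0,0,0,0,0],[0,0,0,0,0,0],[0,0,0,0,0,0],[0,0,0,0,0,0],[0,0,0,0,0,0],[0,0,0,0,0,0]]]' --fingers 0 --force 50

```text
time: 85.5
ee_pos: [458.1, 19.1, 66.9]
tcp_rot: [[-1.0, -0.003, -0.001], [-0.003, 1.0, 0.001], [0.001, 0.001, -1.0]]
ft_force: [-0.7, -0.2, 1.9]
grip_width: 0.11
finger_force: 50.0
```

Request:
servo_tool --series '[[[-0.3,0,0,0,0,0],[-0.6,0,0,0,0,0],[-0.9,0.01,0,0,0,0],[-1.2,0.01,0,0,0,0],[-1.4,0.01,0,0,0,0],[-1.4,0.01,0,0,0,0],[-1.4,0.01,0,0,0,0],[-1.4,0.01,0,0,0,0]]]'

```text
time: 86.3
ee_pos: [542.1, 19.8, 66.9]
tcp_rot: [[-1.0, -0.003, -0.005], [-0.003, 1.0, 0.001], [0.005, 0.001, -1.0]]
ft_force: [-4.8, -1.2, 7.3]
grip_width: 0.116
finger_force: 50.0
```

Request:
servo_tool --series '[[[-1.4,0.01,0,0,0,0],[-1.4,0.01,0,0,0,0],[-1.4,0.01,0,0,0,0],[-1.4,0.01,0,0,0,0],[-1.2,0.01,0,0,0,0],[-0.9,0.01,0,0,0,0],[-0.6,0,0,0,0,0],[-0.3,0,0,0,0,0]]]'

```text
time: 87.1
ee_pos: [629.5, 20.4, 66.9]
tcp_rot: [[-1.0, -0.003, -0.003], [-0.003, 1.0, 0.001], [0.003, 0.001, -1.0]]
ft_force: [-5.1, -0.3, 7.2]
grip_width: 0.114
finger_force: 50.0
```

Request:
servo_tool --series '[[[-0.3,0,0,0,0,0],[-0.3,0,0,0,0,0],[-0.3,0,0,0,0,0],[-0.2,0,0,0,0,0],[0,0,0,0,0,0],[0,0,0,0,0,0],[0,0,0,0,0,0]]]'

```text
time: 87.8
ee_pos: [640.3, 20.5, 66.9]
tcp_rot: [[-1.0, -0.003, -0.002], [-0.003, 1.0, 0.001], [0.002, 0.001, -1.0]]
ft_force: [-1.7, -0.8, 5.6]
grip_width: 0.109
finger_force: 50.0
```

Request:
servo_tool --series '[[[-0.2,0,0,0,0,0],[-0.2,0,0,0,0,0],[-0.2,0,0,0,0,0],[-0.2,0,0,0,0,0],[-0.1,0,0,0,0,0],[-0.1,0,0,0,0,0],[0,0,0,0,0,0],[0,0,0,0,0,0]]]'

```text
time: 88.6
ee_pos: [648.1, 20.6, 66.9]
tcp_rot: [[-1.0, -0.003, -0.007], [-0.003, 1.0, 0.001], [0.007, 0.001, -1.0]]
ft_force: [-6.7, 0.5, 9.3]
grip_width: 0.112
finger_force: 50.0
```

Request:
servo_tool --series '[[[-0.1,0,0,0,0,0],[-0.1,0,0,0,0,0],[-0.1,0,0,0,0,0],[-0.1,0,0,0,0,0],[0,0,0,0,0,0],[0,0,0,0,0,0]]]'

```text
time: 89.2
ee_pos: [648.1, 20.5, 66.9]
tcp_rot: [[-1.0, -0.003, -0.015], [-0.003, 1.0, 0.002], [0.015, 0.002, -1.0]]
ft_force: [-14.7, -0.1, 17.3]
grip_width: 0.115
finger_force: 50.0
```

The tray is at the hard stop: force rises with no travel. I'll relax, release and withdraw.

Request:
servo_tool --series '[[[0.3,0,0,0,0,0],[0.1,0,0,0,0,0],[0,0,0,0,0,0],[0,0,0,0,0,0]]]'

```text
time: 89.6
ee_pos: [648.1, 20.6, 66.9]
tcp_rot: [[-1.0, -0.003, -0.007], [-0.003, 1.0, 0.001], [0.007, 0.001, -1.0]]
ft_force: [-8.3, -0.1, 9.2]
grip_width: 0.117
finger_force: 50.0
```

Request:
servo_tool --series '[[[0,0,0,0,0,0],[0,0,0,0,0,0],[0,0,0,0,0,0],[0,0,0,0,0,0],[0,0,-1.5,0,0,0],[0,0,-3,0,0,0],[1,0,-4,0,0,0],[2,0,-4,0,0,0]]]' --fingers 5

```text
time: 90.4
ee_pos: [621.9, 20.5, 193.6]
tcp_rot: [[-1.0, -0.003, 0.001], [-0.003, 1.0, 0.001], [-0.001, 0.001, -1.0]]
ft_force: [0.9, 0.4, 0.7]
grip_width: 0.53
finger_force: 0.0
```

Request:
servo_tool --series '[[[4,0,-2,0,0,0],[4,0,-1,0,0,0],[3,0,0,0,0,0],[1,0,0,0,0,0],[0,0,0,0,0,0],[0,0,0,0,0,0],[0,0,0,0,0,0]]]'

```text
time: 91.1
ee_pos: [502.8, 20.3, 221.7]
tcp_rot: [[-1.0, -0.003, 0.0], [-0.003, 1.0, 0.001], [-0.0, 0.001, -1.0]]
ft_force: [-0.3, 0.1, 0.8]
grip_width: 0.533
finger_force: 0.0
```

Run:
```python
from h import *
s=st(); p=cap("wrist"); q=cap("side")
print("front corners expected at x~607-617, handle 648")
for n,pp in (("wrist",p),("side",q)):
    for k in ("cap1","shaft1","handle"):
        for r in optics.spot_in(pp,k)[:6]: print(n,k,np.round(r["centre"],0),round(r["confidence"],2),proj(pp,r["centre"])[0].round())
print("side expect stack",proj(q,[[765,22,136],[765,22,60]]).round(),"shafts",proj(q,[[856,-52,130],[855,22,130],[854,96,130]]).round().tolist())
g=p["color"].max(2)
print("bar exp px",proj(p,[[613,20,80],[684,20,80]]).round(1))
```

```text
t 91.1 pos [502.8  20.3 221.7] 
 [[-1.    -0.003  0.   ]
 [-0.003  1.     0.001]
 [-0.     0.001 -1.   ]] 
F [-0.3  0.1  0.8] w 50.1 ff 0.0 q [-0.38  0.44  0.41  1.92 -0.23  0.83  1.73]
front corners expected at x~607-617, handle 648
wrist cap1 [743.  17.  67.] 0.89 [250. 352.]
wrist cap1 [736.  21. 103.] 0.82 [253. 369.]
wrist cap1 [357. 286.  13.] 0.77 [471.  58.]
wrist cap1 [361. 183.  15.] 0.75 [387.  62.]
wrist cap1 [751.  25.  28.] 0.68 [255. 335.]
wrist handle [671.  19.  23.] 0.62 [252. 288.]
side cap1 [754.   7. 101.] 0.72 [346. 164.]
side cap1 [352. 281.  15.] 0.71 [217. 150.]
side cap1 [357. 175.  13.] 0.67 [221. 167.]
side cap1 [755.   3.  29.] 0.64 [343. 182.]
side cap1 [752.   2.  67.] 0.48 [344. 173.]
side cap1 [320. 459.   5.] 0.34 [205. 129.]
side shaft1 [ 190. -360.   14.] 0.93 [178. 305.]
side shaft1 [ 368. -536.   14.] 0.61 [264. 365.]
side shaft1 [846. -66. 106.] 0.46 [383. 174.]
side handle [704. -27.  20.] 0.83 [331. 191.]
side expect stack [[350. 152.]
 [345. 171.]] shafts [[385.0, 165.0], [375.0, 151.0], [365.0, 139.0]]
bar exp px [[252.2 274.5]
 [252.  322.6]]
```

The networks find all three caps still stacked (z about 28, 67 and 102), the shaft in tube 1 upright (the shelf hides the other two), and the decoys untouched. Handing in.

```bash
python3 -c "
from bench import close_job; print(close_job())"
```

```text
the job is handed in; nothing more can be done
None
```

The job is handed in (judge's result not shown): all three caps are stacked on the spigot, all three shafts were stood in their tubes (only tube 1's is confirmed upright since, the shelf hiding the other two), the tray is pushed to its home stop, and the screwdriver and spanner were left alone.

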